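# Clamp an empty plant pot in the potting clamp

### The job

Slide the empty square pot along its channel until it sits fully home against the back stop of the wooden pot clamp, and only then swing the clamp's stiff cam lever through its quarter turn until it meets its stop post, and press it firmly against the post for a moment (with about 15 to 25 N). Never push the lever or the pot with more than 30 N, leave the plant, the spare pot and the trowel alone, and let go at the end.

Things in the scene. Friction and masses are not known exactly. Their poses are not given: they have to be found in the camera images.
- pot_clamp: Plywood board 210 x 270 x 12 mm, fixed on the table, carrying pale wooden guides, a jaw and a cam lever. Origin: on its underside, below the pot's centre when the pot is home. +x: the way the pot slides home, roughly away from the robot; z up. The board spans x -150..+60, y -205..+65 mm. Cam housing: 56 x 50 mm, under the lever's pivot, top 46 mm above the table.
- back_stop (a point): Middle of the back stop's face, 35 mm beyond the pot's home centre, 35 mm above the table; axes as the clamp's. The pot channel runs along x to it, 75 mm wide: on the +y side a fence (top 57 mm above the table, x -150..+60 of the clamp), on the -y side a low rail (top 32 mm, x -145..-45). The back stop's top is 57 mm above the table.
- jaw_face (a point): Middle of the rubber jaw pad's face (56 mm long, 34 mm high), 36 mm above the table, on the -y side of the pot's home place. Turning the lever moves it 10 to 12 mm to +y, so that it squeezes the pot against the fence; a spring behind the pad gives about 20 to 30 N at the end.
- pot_home (a point): Where the pot's centre lies when it is home in mid-channel, 47 mm above the table; axes as the clamp's. Clamped, the pot lies about 2.5 mm to +y of it.
- pot_center (a point): Centre (half-way up) of the loose empty square pot of black plastic, 70 x 70 mm, 70 mm high, walls 4 mm, open on top, about 0.16 kg. It stands upright on the clamp's board in the channel, 50 to 85 mm short of home (towards the clamp's -x), its sides within about 2 degrees of the channel; its top is 82 mm above the table.
- lever_pivot (a point): On the cam lever's vertical axis, at the mid-height of its handle, 60 mm above the table; at (0, -105) mm in the clamp's x, y; axes as the clamp's.
- lever_grip (a point): Middle of the lever's black handle, 105 mm from the pivot, 60 mm above the table. The handle is a level bar 16 mm wide and high, 70 to 140 mm from the pivot; nearer the pivot it is a 12 mm steel bar. Frame turns with the lever: -y points out along the handle, -x is the way to push it.
- cam_lever: The cam lever; origin at lever_pivot. Its yaw less the clamp's is minus the turned angle: 0 (open) has the handle along the clamp's -y; it turns clockwise from above towards the clamp's -x. Starts at 0 to 0.2 rad, stays where left. Friction and spring resist with 8 to 10 N at mid-handle. The stop post is adjustable: the lever meets it at 82 to 98 degrees, not measured: feel it.
- stop_area (a point): Middle of the place where the stop post stands (only the middle, not the post): 60 mm from the pivot towards the clamp's -x, 60 mm above the table. The post is an upright steel pin 10 mm thick, top 70 mm above the table, on the channel side of the lever's steel bar; it is set up to 8 mm to either side each time, fixed, and stops the bar. Push the handle on the side away from the post.
- pot: The same pot as pot_center; origin at the centre of its underside.
- planter: Bystander: round white ceramic planter with a green succulent, 88 mm wide, about 120 mm high, to the left of the clamp; origin at the centre of its underside. Leave it.
- spare_pot: Bystander: another empty black pot, the same as the task's, standing on the table beyond the clamp; origin at the centre of its underside. Leave it.
- trowel: Bystander: hand trowel, 200 mm long, 34 mm wide, 22 mm high, wooden handle, lying to the right of the clamp; origin on its underside near its middle, x towards the blade. Leave it.
There are look-alikes about, which are no part of the job. Leave any orange or red look-alike of the pot alone.

How it is judged:
By the outcome, as a careful person would: the job done as asked, in the order asked, and still so for the second after the job is handed in, with the robot touching nothing.
It also fails if it takes over 70 s, if anything falls off the work surface, if the arm or the gripper's body presses on something with over 40 N, if the wrist force passes 120 N, or if a joint passes its speed limit or range.

### The arm

A 7-joint arm with a two-finger parallel gripper is mounted at the origin on the work surface. World frame = base frame: x ahead of the robot, y to its left, z up, the work surface at z = 0. Lengths are in mm, angles in rad, forces in N, time in s.
With the tool pointing down it reaches from about 350 to 900 mm from the base axis. Payload 8.1 kg.
Tool frame: the origin (TCP) lies where the fingers leave the gripper's body, on its centre line; the fingertips stand arm.tcp_to_tips ahead of it and the grasp point (between the pads) lies 54 mm ahead of it (arm.tcp_to_tips is the distance from the TCP to the fingertips, in mm); y points along the fingers, x is the direction in which the jaws open and shut, and the axes are right-handed (so a half turn about y gives the same grasp; the last joint's range is limited). The gripper opens to 85 mm and grips with 20 to 120 N. Pads are 22 mm wide; open, the fingers measure 114 mm over their backs; the gripper's body (76 mm by 85 mm) begins 54 mm behind the grasp point. The pads swing forward as they close: fully open they stand 13 mm farther back than shut.
Start: joints at [-1.332, 0.434, 0.025, 1.573, -0.012, 1.134, -0.075], TCP at [209.516, 588.847, 303.923] pointing down, gripper open.
Joint ranges: [-2.62, 2.62], [-0.44, 2.09], [-1.27, 1.32], [0.08, 2.57], [-1.32, 4.46], [0.12, 2], [-2.74, 2.74]. Speed limits (rad/s): [2.22, 2.22, 3.01, 3.01, 3.14, 3.14, 3.14].

### API

Orientations are given as a unit quaternion [w, x, y, z].
In Python, from bench import arm gives the robot as it stands.
- The arm moves only by the tool arm_command, never from a script. Its argument "steps" is a list of rows, each a list of 7 numbers: the shift along the world's x, y, z in mm, then the turn, a rotation vector about the world's x, y, z in degrees, then the finger opening in mm, from 0 to 85.4. A call has 1 to 20 rows; each row shifts and turns the pose as measured when the row begins; what a row does not reach is not made up. A row lasts 1/8 s, in which the tool goes at most 62.5 mm and 10.7 degrees, less where a joint would pass 70% of its speed; a pose out of reach is approached as far as the arm can. A call is refused whole if a number of a shift passes 62.5 or a number of a turn 10.7, either way. A call with a gripper value outside its range is refused whole. The fingers move at their own pace and stop on an object; "newtons" is the grip in N (left out, the last holds). Time passes only in rows, so rows that do not move let the fingers close. It gives the time, the measured TCP pose, the force and the opening at its end, in the units of the state.
- arm.get_state(): the state, without advancing time (a new reading comes with each control period).
- arm.grab_frame(name): name is "scene" or "top" or "wrist"; returns (picture, depth): 420x560x3 uint8, red, green, blue; 420x560 float32, mm along the optical axis (not along the pixel's ray), 0 where there is no reading.
- arm.camera_model(name): a dict with "mtx" (3x3 intrinsics, pixels), "R" (3x3) and "t" (3): a world point X has camera coordinates R X + t; the wrist camera has in their place "tool_from_camera" (4x4, takes a point from camera to tool coordinates, whose origin is the TCP and whose axes are the tool frame's). Camera axes: x right, y down, z forward; pixel columns grow to the right and rows downward; lengths in mm; the calibration is good to about 2 mm. A picture is of the moment at which its call begins: read the wrist's pose just before it. camera_model takes no time and is no camera call.
- arm.hand_in(): hands the job in, once; it reports no verdict.
The state is a dict: "t": time; "joint_pos": joint angles; "dq": joint speeds; "tau": joint torques, N m; "tool_pos": TCP position; "tool_rot": TCP orientation; "force": force on the tool from outside, world axes, zero at the start; "ft_torque": the same for the moment, N m; "grip_width": finger opening in mm.
Only numpy, scipy, OpenCV 4.12 (cv2) and the standard library are available. Lean on these libraries where they do the work, as an engineer would, in place of code of your own. Each camera call takes 0.05 s, during which the arm holds its last target.

## Working session

There is one attempt and no reset: what is moved stays moved. The work goes in short steps, Python scripts to look and compute and a tool call to move; the robot and the scene stay as the last step left them, time stands still between calls to the robot, and variables do not carry over. Pictures are saved under pics/ and viewed, and the job is handed in when it is done.

Besides the shell and the picture viewer there is one more tool, called after "Emit:" by a JSON object that holds its "method" and its "body". arm_command: Moves the arm, as the interface text tells. Its arguments: {"type":"object","properties":{"steps":{"type":"array","items":{"type":"array","items":{"type":"number"}}},"newtons":{"type":"number"}},"required":["steps"]}

```bash
mkdir -p pics; ls; python3 - <<'E'
from bench import arm
import cv2,numpy as np
s=arm.get_state(); print(s); print(arm.tcp_to_tips)
for n in ["scene","top"]:
    p,d=arm.grab_frame(n); cv2.imwrite(f"pics/{n}0.png",p[:,:,::-1]); np.save(f"pics/{n}0.npy",d)
    print(n,arm.camera_model(n))
E
```

```text
pics
{'t': 0.0, 'joint_pos': array([-1.33159337,  0.43521245,  0.02498348,  1.5740944 , -0.01160326,
        1.13399005, -0.07507328]), 'dq': array([-0.00093502, -0.00085974,  0.00061789,  0.00137633,  0.00052915,
        0.00072736, -0.00048034]), 'tau': array([-4.54442534e-05, -6.70463562e+01,  1.02562342e+00, -3.16213846e+01,
        1.57693180e-02,  1.24296526e-02,  5.57350305e-06]), 'tool_pos': array([209.40959376, 588.46238924, 303.13358212]), 'tool_rot': array([-0.57740437,  0.5781199 ,  0.40724546, -0.4080842 ]), 'force': array([ 0.28690651, -0.19632589,  0.33060949]), 'ft_torque': array([-0.02421256, -0.01315725, -0.01675949]), 'grip_width': 85.11473108877178}
72.6
scene {'mtx': array([[538.65157817,   0.        , 266.76301987],
       [  0.        , 538.65157817, 211.13857193],
       [  0.        ,   0.        ,   1.        ]]), 'R': array([[-0.79500853,  0.60650449,  0.01066506],
       [ 0.45680312,  0.61016229, -0.6473275 ],
       [-0.39911445, -0.50975905, -0.76213737]]), 't': array([ 455.49454925, -202.70079847, 1518.64621907])}
top {'mtx': array([[437.0491879 ,   0.        , 283.23952113],
       [  0.        , 437.0491879 , 204.95221543],
       [  0.        ,   0.        ,   1.        ]]), 'R': array([[ 0.02361911, -0.99970455,  0.00574029],
       [-0.9891159 , -0.0242023 , -0.14513434],
       [ 0.14523039, -0.00224987, -0.98939531]]), 't': array([ -19.34432167,  539.08972746, 1173.56646254])}
```

View pics/scene0.png

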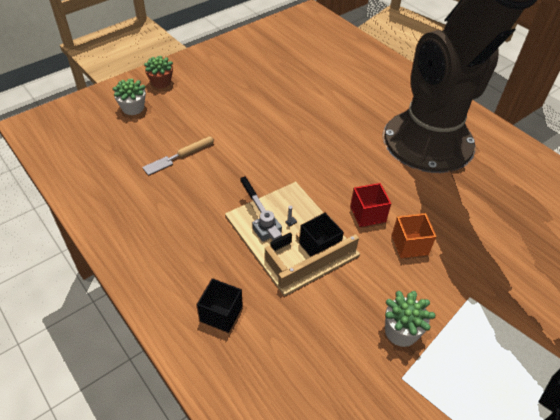

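View pics/top0.png

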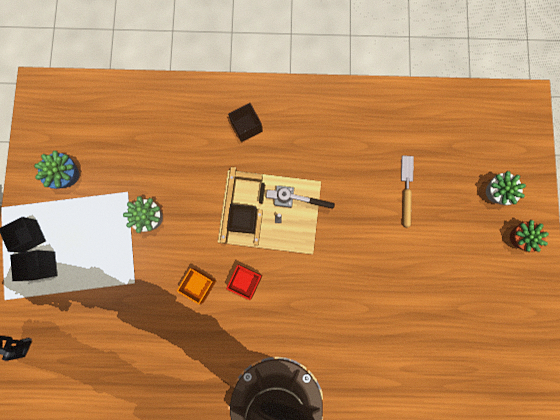

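```bash
cat > h.py <<'E'
import numpy as np,cv2
from bench import arm
def cloud(n,d):
    m=arm.camera_model(n);K=m["mtx"]
    v,u=np.mgrid[0:420,0:560]
    c=np.stack([(u-K[0,2])/K[0,0]*d,(v-K[1,2])/K[1,1]*d,d],-1)
    return (c-m["t"])@m["R"]
E
python3 - <<'E'
from h import *
for n,box in [("top",(205,155,345,265)),("scene",(215,165,370,300))]:
    d=np.load(f"pics/{n}0.npy");p=cv2.imread(f"pics/{n}0.png")
    x0,y0,x1,y1=box
    cv2.imwrite(f"pics/{n}0c.png",cv2.resize(p[y0:y1,x0:x1],None,fx=5,fy=5,interpolation=cv2.INTER_CUBIC))
    W=cloud(n,d)[y0:y1,x0:x1]; ok=d[y0:y1,x0:x1]>0
    P=W[ok]
    tab=P[np.abs(P[:,2])<5]; print(n,"table z",np.median(tab[:,2]))
    z=P[:,2]
    print(np.histogram(z,bins=np.arange(-6,100,4)))
    for lo,hi in [(9,16),]:
        q=P[(z>lo)&(z<hi)][:,:2].astype(np.float32); r=cv2.minAreaRect(q); print(lo,hi,len(q),r)
    np.save(f"pics/{n}P.npy",P)
E
```

```text
top table z 0.01771933178588505
(array([1664, 4751, 1745,  975, 2842, 1194,  196,   39,   67,  133,  131,
        128,  103,   89,  127,  343,  175,  131,  206,   76,   19,   81,
         70,    5,    0,    0]), array([-6, -2,  2,  6, 10, 14, 18, 22, 26, 30, 34, 38, 42, 46, 50, 54, 58,
       62, 66, 70, 74, 78, 82, 86, 90, 94, 98]))
9 16 4130 ((504.96209716796875, 62.427093505859375), (329.75396728515625, 259.7587890625), 85.02552032470703)
scene table z -2.192173717505774
(array([6287, 4365,  518, 2372, 1737,  308,  225,  234,  240,  266,  330,
        309,  345,  302,  499,  585,  293,  377,  294,   99,  122,  146,
         10,    0,    0,    0]), array([-6, -2,  2,  6, 10, 14, 18, 22, 26, 30, 34, 38, 42, 46, 50, 54, 58,
       62, 66, 70, 74, 78, 82, 86, 90, 94, 98]))
9 16 2699 ((530.4783935546875, 33.54144287109375), (271.4814758300781, 460.7184753417969), 84.06663513183594)
```

View pics/top0c.png

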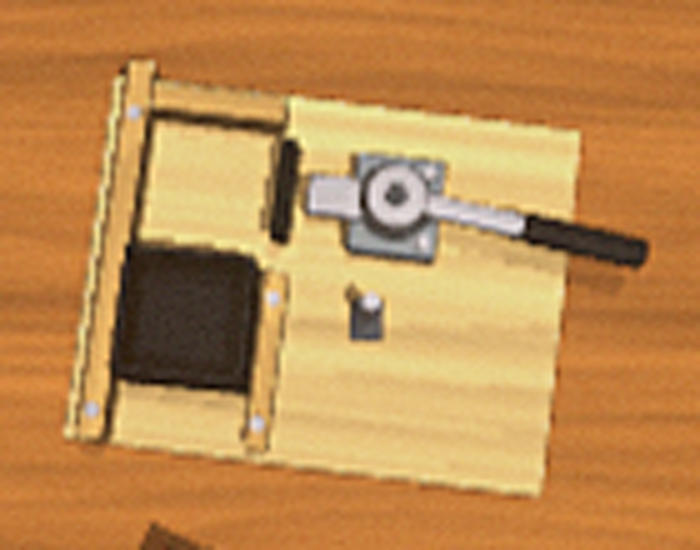

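View pics/scene0c.png

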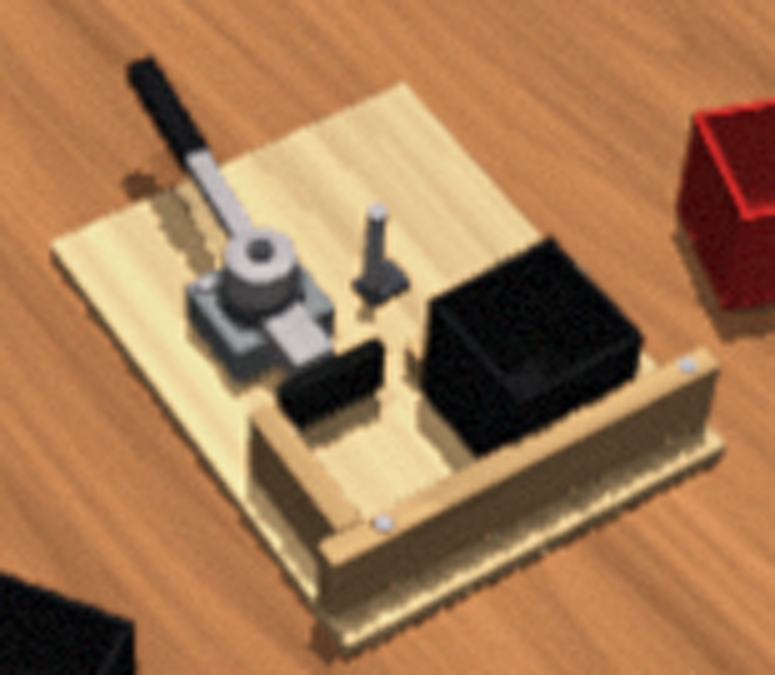

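```bash
cat >> h.py <<'E'
def ray(n,u,v,z):
    m=arm.camera_model(n);K=m["mtx"];R=m["R"];C=-R.T@m["t"]
    r=R.T@np.array([(u-K[0,2])/K[0,0],(v-K[1,2])/K[1,1],1]); return (C+r*(z-C[2])/r[2])
def fit(L,Wp):
    L=np.array(L,float)[:,:2];Wp=np.array(Wp)[:,:2];a=L-L.mean(0);b=Wp-Wp.mean(0)
    th=np.arctan2((a[:,0]*b[:,1]-a[:,1]*b[:,0]).sum(),(a*b).sum());c,s=np.cos(th),np.sin(th);R=np.array([[c,-s],[s,c]])
    t=Wp.mean(0)-R@L.mean(0);return th,t,Wp-(L@R.T+t)
E
python3 - <<'E'
from h import *
A=[];B=[]
for n,o,pts in [("top",(205,155),[(580,132,12,60,-205),(541,494,12,-150,-205),(67,436,12,-150,65),(118,75,12,60,65)]),
 ("scene",(215,165),[(404,84,12,-150,-205),(52,243,12,60,-205),(342,632,12,60,65),(722,438,12,-150,65)])]:
    f=lambda a:( a[0]/5-.4+o[0],a[1]/5-.4+o[1])
    L=[p[3:] for p in pts];Wp=[ray(n,*f(p),p[2]) for p in pts]
    th,t,r=fit(L,Wp);print(n,th,np.degrees(th),t,r.round(1).tolist());A+=L;B+=Wp
th,t,r=fit(A,B);print(th,t)
c,s=np.cos(th),np.sin(th);R=np.array([[c,-s],[s,c]])
inv=lambda w:(R.T@(w[:2]-t)).round(1)
f=lambda c,x,y:(c[0]+x/5-.4,c[1]+y/5-.4)
T=(205,155);S=(215,165)
print("handle end top z68",inv(ray("top",*f(T,646,252),68)),"scene",inv(ray("scene",*f(S,143,66),68)))
print("pivot cap",inv(ray("top",*f(T,397,195),72)),inv(ray("scene",*f(S,260,250),72)))
print("post top",inv(ray("top",*f(T,372,301),70)),inv(ray("scene",*f(S,377,213),70)))
print("pot top corners", [inv(ray("scene",*f(S,*q),82)).tolist() for q in [(430,308),(552,240),(642,340),(520,395)]])
print("pot top corners", [inv(ray("top",*f(T,*q),82)).tolist() for q in [(126,244),(113,372),(248,390),(262,262)]])
for k,(x,y) in dict(home=(0,0),pivot=(0,-105)).items(): print(k,R@[x,y]+t)
E
```

```text
top -0.09734259573890829 -5.577319902687596 [576.76809896  96.23384473] [[-1.2, 1.9], [1.1, 1.0], [0.8, -1.7], [-0.7, -1.2]]
scene -0.09921390637567923 -5.68453810433251 [579.15553132  96.29017126] [[2.4, 3.5], [-0.4, 4.1], [-2.6, -5.3], [0.6, -2.3]]
-0.09827205065926617 [577.96143319  96.26235682]
handle end top z68 [ -15.8 -242.3] scene [ -12.2 -234.5]
pivot cap [  -2.  -104.6] [   2.4 -101.9]
post top [-60.8 -98.2] [-57.1 -94.2]
pot top corners [[-40.4, -26.6], [-110.5, -30.7], [-110.7, 37.3], [-46.8, 34.1]]
pot top corners [[-47.9, 36.0], [-116.8, 33.3], [-117.5, -39.0], [-48.6, -37.5]]
home [577.96143319  96.26235682]
pivot [567.65946826  -8.2310378 ]
```

```bash
python3 - <<'E'
from h import *
print(arm.camera_model("wrist"))
print("red",ray("top",243,280,70),"orange",ray("top",196,284,70),"planter",ray("top",142,214,80))
E
```

```text
{'mtx': array([[306.10867843,   0.        , 280.8229105 ],
       [  0.        , 306.10867843, 207.82197296],
       [  0.        ,   0.        ,   1.        ]]), 'tool_from_camera': array([[ 9.99999549e-01, -2.14972340e-04, -9.25357883e-04,
        -7.08081975e-02],
       [ 8.38560932e-04, -2.58013116e-01,  9.66141050e-01,
        -6.82381106e+01],
       [-4.46448073e-04, -9.66141390e-01, -2.58012819e-01,
         6.46582139e+01],
       [ 0.00000000e+00,  0.00000000e+00,  0.00000000e+00,
         1.00000000e+00]])}
red [332.36972188  95.03517564  70.        ] orange [319.09538173 218.24253903  70.        ] planter [499.82467942 369.89707908  80.        ]
```

Emit:
{"method": "arm_command", "body": {"steps": [[25,-50,0,0,0,2,0],[25,-50,0,0,0,2,0],[25,-50,0,0,0,2,0],[30,-50,0,0,0,2,0],[30,-50,0,0,0,2,0],[30,-50,0,0,0,2,0],[30,-50,0,0,0,2,0],[30,-50,0,0,0,0,0],[30,-50,0,0,0,0,0],[25,-45,0,0,0,0,0]], "newtons": 40}}

```text
t: 1.35
tool_pos: [491.4, 79.4, 300.5]
tool_rot: [-0.519, 0.52, 0.478, -0.481]
force: [1.8, 0.8, -0.5]
grip_width: 0.1
```

```bash
cat >> h.py <<'E'
from scipy.spatial.transform import Rotation as Ro
def wcam():
    s=arm.get_state();p,d=arm.grab_frame("wrist");m=arm.camera_model("wrist")
    q=s["tool_rot"];Rt=Ro.from_quat([q[1],q[2],q[3],q[0]]).as_matrix();M=np.eye(4);M[:3,:3]=Rt;M[:3,3]=s["tool_pos"]
    return p,d,M@m["tool_from_camera"],m["mtx"],s
def wray(M,K,u,v,z):
    r=M[:3,:3]@np.array([(u-K[0,2])/K[0,0],(v-K[1,2])/K[1,1],1]);return M[:3,3]+r*(z-M[2,3])/r[2]
E
python3 - <<'E'
from h import *
p,d,M,K,s=wcam()
np.savez("pics/w1.npz",p=p,d=d,M=M,K=K)
cv2.imwrite("pics/w1.png",p[:,:,::-1])
print(s["tool_pos"],s["force"],Ro.from_quat(s["tool_rot"][[1,2,3,0]]).as_matrix().round(3).tolist())
E
```

```text
[491.37589687  79.43974064 300.48385733] [ 1.81042781  0.8023618  -0.53667879] [[0.081, -0.002, -0.997], [0.997, -0.003, 0.081], [-0.003, -1.0, 0.002]]
```

View pics/w1.png

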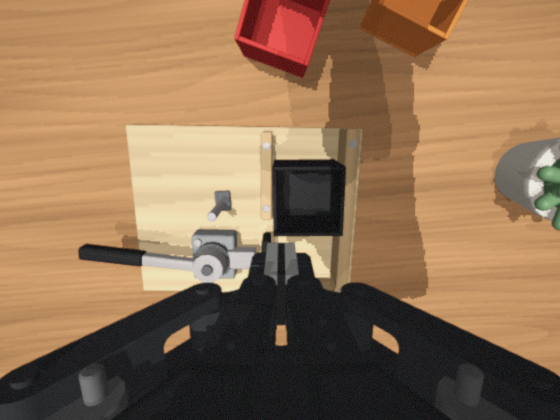

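```bash
python3 - <<'E'
import cv2
p=cv2.imread("pics/w1.png")
cv2.imwrite("pics/w1c.png",cv2.resize(p[115:305,70:370],None,fx=2.6,fy=2.6,interpolation=cv2.INTER_CUBIC))
E
```

```text
(no output)
```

View pics/w1c.png

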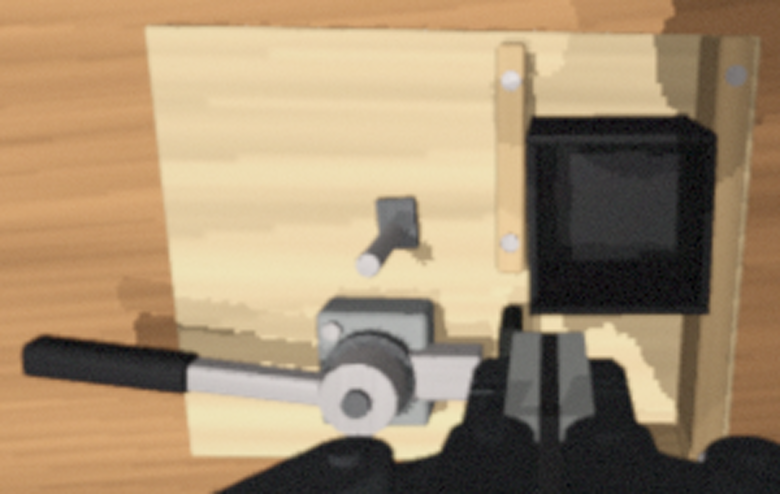

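```bash
python3 - <<'E'
from h import *
z=np.load("pics/w1.npz");M,K=z["M"],z["K"]
f=lambda x,y,h:wray(M,K,(x+.5)/2.6-.5+70,(y+.5)/2.6-.5+115,h)
L=[(-150,-205),(-150,65),(60,-205)];W=[f(147,27,12),f(757,38,12),f(191,456,12)]
th,t,r=fit(L,W);print(th,t,r.round(1).tolist())
c,s=np.cos(th),np.sin(th);R=np.array([[c,-s],[s,c]])
inv=lambda w:(R.T@(w[:2]-t)).round(1).tolist()
for k,q in dict(pivotcap=(356,404,72),handleend=(25,358,60),handlein=(193,373,68),post=(368,266,70),railTopNear=(511,43,32),railTopFar=(509,270,32)).items(): print(k,inv(f(*q)),f(*q)[:2].round(1))
rim=[(529,132),(714,133),(709,312),(530,312)]
P=[f(*q,82) for q in rim];print([inv(p) for p in P],np.mean(P,0).round(1))
E
```

```text
-0.09899435791703619 [579.38552911  96.73936337] [[1.1, 2.1], [0.5, -3.3], [-1.7, 1.2]]
pivotcap [-1.9, -104.4] [567.2  -7. ]
handleend [-14.2, -245.3] [ 541. -146.]
handlein [-12.5, -171.7] [550.  -72.9]
post [-60.2, -97.6] [509.8   5.6]
railTopNear [-145.5, -43.9] [430.3  67.4]
railTopFar [-48.1, -44.3] [527.2  57.4]
[[-115.3, -34.8], [-116.1, 31.7], [-48.0, 34.6], [-46.7, -33.6]] [498.2 104.3  82. ]
```

Emit:
{"method": "arm_command", "body": {"steps": [[3,12,-30,0,0,-0.9,0],[3,12,-45,0,0,0,0],[0,0,-45,0,0,0,0],[0,0,-25,0,0,0,0],[0,0,0,0,0,0,0]]}}

```text
t: 2.02
tool_pos: [500.4, 94.8, 151.7]
tool_rot: [-0.525, 0.529, 0.47, -0.473]
force: [-0.7, -0.4, -0.4]
grip_width: 0.0
```

```bash
python3 - <<'E'
from h import *
p,d,M,K,s=wcam()
cv2.imwrite("pics/w2.png",p[:,:,::-1])
p2,_=arm.grab_frame("scene");cv2.imwrite("pics/s2.png",cv2.resize(p2[130:310,190:430,::-1],None,fx=3,fy=3))
print(s["tool_pos"],s["force"])
E
```

```text
[500.36189963  94.75210583 151.71826139] [-0.71038668 -0.36934682 -0.35006876]
```

View pics/w2.png

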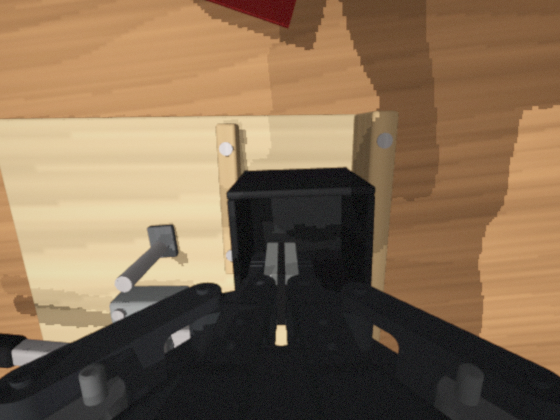

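View pics/s2.png

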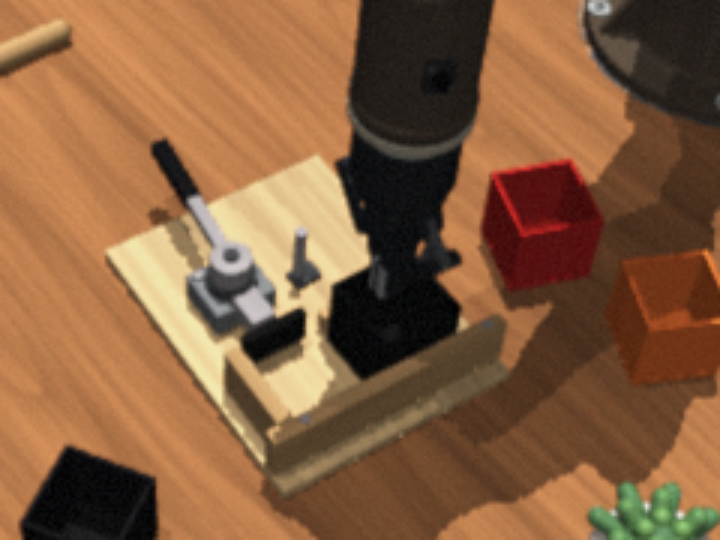

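Emit:
{"method": "arm_command", "body": {"steps": [[-1,7,-5,0,0,0,0],[0,3,-14,0,0,0,0],[0,0,-12,0,0,0,0],[0,0,-4,0,0,0,0]]}}

```text
t: 2.62
tool_pos: [502.1, 106.7, 119.3]
tool_rot: [-0.523, 0.53, 0.473, -0.47]
force: [0.1, 0.9, -0.2]
grip_width: -0.1
```

Emit:
{"method": "arm_command", "body": {"steps": [[8,-1.8,0,0,0,0,0],[8,-1.8,0,0,0,0,0],[8,-0.8,0,0,0,0,0],[8,-0.8,0,0,0,0,0],[8,-0.8,0,0,0,0,0],[8,-0.8,0,0,0,0,0],[8,-0.8,0,0,0,0,0],[8,-0.8,0,0,0,0,0]]}}

```text
t: 3.62
tool_pos: [570.3, 97.2, 119.2]
tool_rot: [-0.524, 0.53, 0.473, -0.47]
force: [-0.7, -0.7, 0.1]
grip_width: 0.2
```

```bash
python3 - <<'E'
from h import *
s=arm.get_state()
p2,_=arm.grab_frame("top");cv2.imwrite("pics/t3.png",cv2.resize(p2[155:265,205:345,::-1],None,fx=5,fy=5))
p2,_=arm.grab_frame("scene");cv2.imwrite("pics/s3.png",cv2.resize(p2[130:310,190:430,::-1],None,fx=3,fy=3))
print(s["tool_pos"],s["force"])
E
```

```text
[570.30843166  97.15075181 119.23440907] [-0.70344545 -0.70132525  0.11367772]
```

View pics/s3.png

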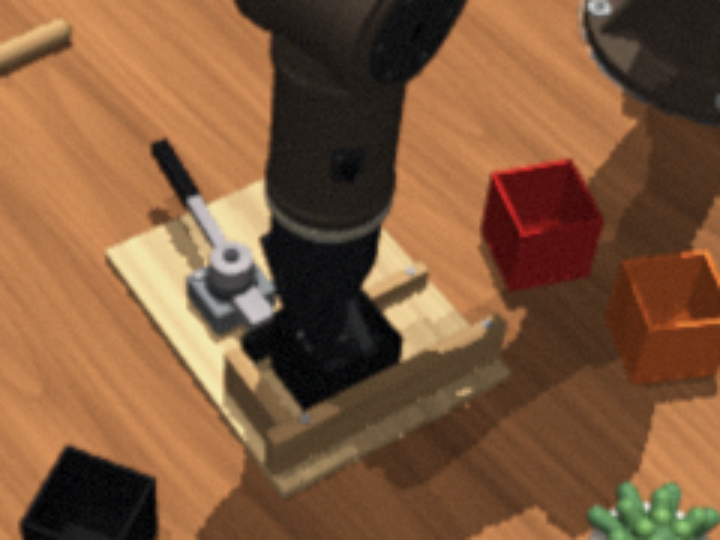

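Emit:
{"method": "arm_command", "body": {"steps": [[4,-0.4,0,0,0,0,0],[4,-0.4,0,0,0,0,0],[4,-0.4,0,0,0,0,0],[4,-0.4,0,0,0,0,0],[3,-0.3,0,0,0,0,0],[2,-0.2,0,0,0,0,0]]}}

```text
t: 4.47
tool_pos: [592.5, 94.9, 119.3]
tool_rot: [-0.524, 0.53, 0.473, -0.47]
force: [-1.8, -0.0, 1.7]
grip_width: 0.0
```

Emit:
{"method": "arm_command", "body": {"steps": [[1.5,-0.1,0,0,0,0,0],[1.5,-0.1,0,0,0,0,0]]}}

```text
t: 4.72
tool_pos: [595.5, 94.7, 119.3]
tool_rot: [-0.524, 0.53, 0.473, -0.47]
force: [-0.9, -0.1, 1.8]
grip_width: -0.2
```

Emit:
{"method": "arm_command", "body": {"steps": [[1.5,-0.1,0,0,0,0,0]]}}

```text
t: 4.85
tool_pos: [597.1, 94.5, 119.3]
tool_rot: [-0.524, 0.53, 0.473, -0.47]
force: [-1.6, 0.0, 1.5]
grip_width: -0.2
```

Emit:
{"method": "arm_command", "body": {"steps": [[1.5,-0.1,0,0,0,0,0]]}}

```text
t: 4.97
tool_pos: [597.7, 94.4, 119.1]
tool_rot: [-0.524, 0.529, 0.472, -0.471]
force: [-9.0, 0.5, 7.8]
grip_width: -0.2
```

Emit:
{"method": "arm_command", "body": {"steps": [[0.7,-0.1,0.3,0,0,0,0]]}}

```text
t: 5.1
tool_pos: [597.7, 94.4, 119.3]
tool_rot: [-0.525, 0.529, 0.472, -0.472]
force: [-4.2, 0.4, 1.8]
grip_width: -0.2
```

```bash
python3 - <<'E'
from h import *
s=arm.get_state();print(s["tool_pos"],s["force"])
E
```

```text
[597.7181523   94.44020736 119.31180976] [-4.21257561  0.38996622  1.7590192 ]
```

Emit:
{"method": "arm_command", "body": {"steps": [[0.5,-0.1,0.3,0,0,0,0]]}}

```text
t: 5.22
tool_pos: [597.8, 94.4, 119.4]
tool_rot: [-0.525, 0.529, 0.472, -0.472]
force: [-3.4, -0.4, 0.4]
grip_width: -0.1
```

Emit:
{"method": "arm_command", "body": {"steps": [[1.8,-0.2,0,0,0,0,0]]}}

```text
t: 5.35
tool_pos: [598.2, 94.4, 119.2]
tool_rot: [-0.526, 0.528, 0.471, -0.473]
force: [-11.3, -0.0, 8.9]
grip_width: -0.3
```

Emit:
{"method": "arm_command", "body": {"steps": [[-5,0.5,0,0,0,0,0],[-6,0.6,10,0,0,0,0],[-6,0.6,30,0,0,0,0],[-20,0,40,0,0,0,0],[-45,0,30,0,0,0,0],[-45,0,20,0,0,0,0],[-20,0,0,0,0,0,0],[0,0,0,0,0,0,0]]}}

```text
t: 6.35
tool_pos: [450.8, 96.0, 258.0]
tool_rot: [-0.523, 0.531, 0.476, -0.467]
force: [0.3, -0.4, 0.5]
grip_width: 0.1
```

```bash
python3 - <<'E'
from h import *
p,d,M,K,s=wcam()
np.savez("pics/w4.npz",p=p,d=d,M=M,K=K)
cv2.imwrite("pics/w4.png",p[:,:,::-1])
p2,_=arm.grab_frame("scene");cv2.imwrite("pics/s4.png",cv2.resize(p2[165:300,215:370,::-1],None,fx=5,fy=5,interpolation=cv2.INTER_CUBIC))
print(s["tool_pos"],s["force"])
E
```

```text
[450.75503133  95.98664359 258.00198145] [ 0.25501481 -0.38887696  0.46216607]
```

View pics/s4.png

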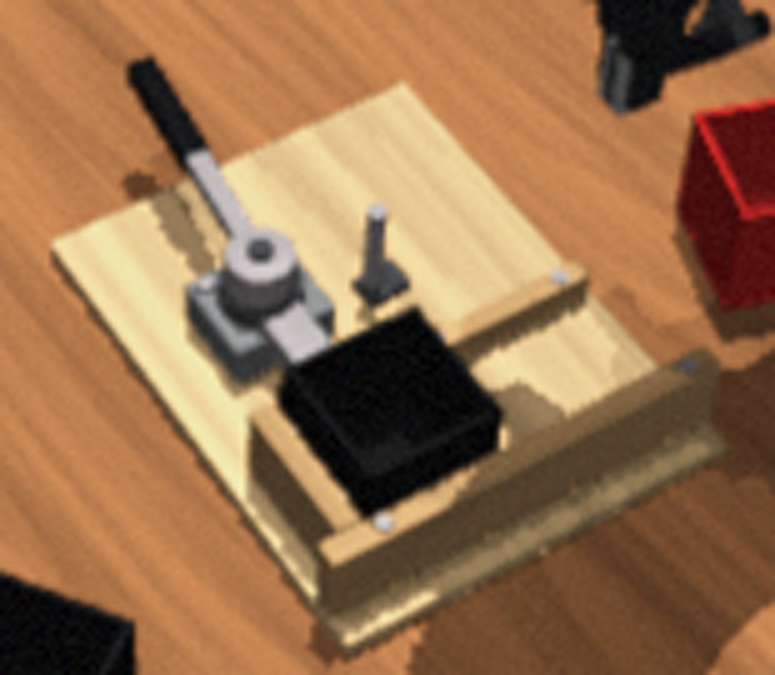

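View pics/w4.png

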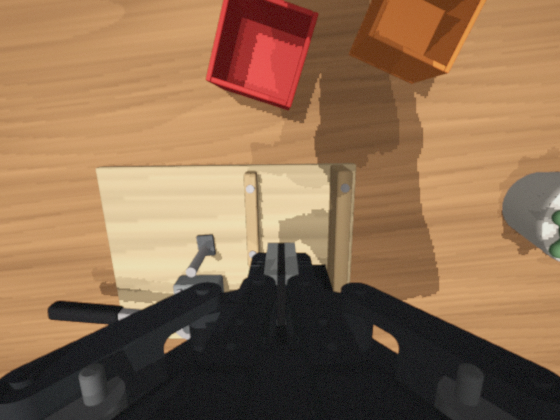

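```bash
python3 - <<'E'
from h import *
p2,_=arm.grab_frame("top");cv2.imwrite("pics/t4.png",cv2.resize(p2[155:265,205:345,::-1],None,fx=5,fy=5,interpolation=cv2.INTER_CUBIC))
p=cv2.imread("pics/s4.png")
cv2.imwrite("pics/s4z.png",cv2.resize(p[280:600,220:560],None,fx=2.2,fy=1.8))
E
```

```text
(no output)
```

View pics/t4.png

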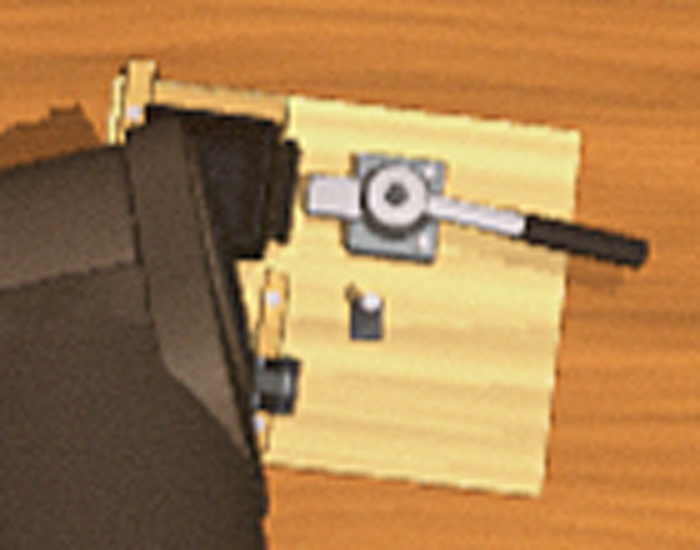

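View pics/s4z.png

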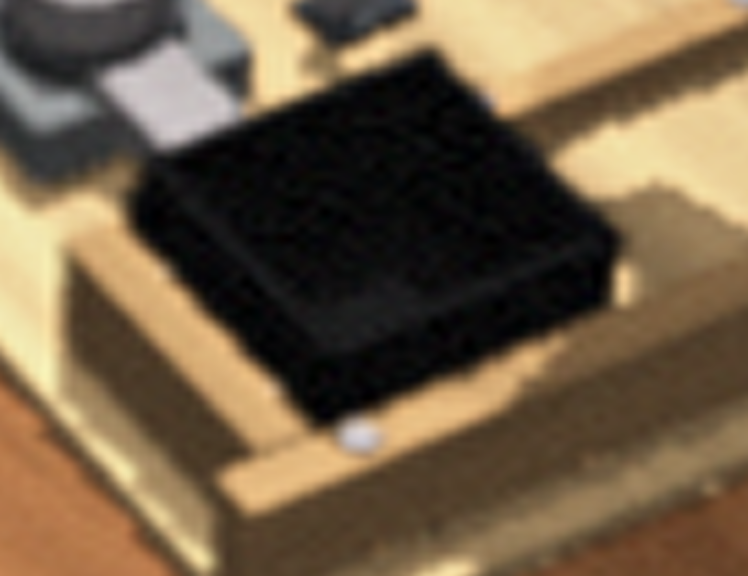

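```bash
python3 - <<'E'
from h import *
th=-.0985;c,s=np.cos(th),np.sin(th);R=np.array([[c,-s],[s,c]])
for n,t,o,q in [("top",(576.8,96.2),(205,155),[(280,123),(264,258),(262,262),(248,390)]),("scene",(579.2,96.3),(215,165),[(282,378),(417,312),(500,412),(365,472),(430,308),(552,240),(642,340),(520,395)])]:
    print(n,[(R.T@(ray(n,o[0]+a/5-.4,o[1]+b/5-.4,82)[:2]-t)).round(1).tolist() for a,b in q])
E
```

```text
top [[28.9, -37.1], [-45.2, -38.1], [-47.5, -37.3], [-116.3, -38.9]]
scene [[35.8, -27.7], [-35.4, -27.8], [-35.3, 37.0], [32.2, 33.2], [-41.6, -26.7], [-111.7, -30.9], [-111.9, 37.1], [-48.0, 33.9]]
```

Emit:
{"method": "arm_command", "body": {"steps": [[20,-35,0,0,0,-1,0],[20,-35,0,0,0,-1,0],[20,-35,0,0,0,-1,0],[20,-35,-10,0,0,-1,0],[20,-35,-15,0,0,-1,0],[20,-33,-15,0,0,0,0],[0,0,0,0,0,0,0]]}}

```text
t: 7.38
tool_pos: [582.5, -121.1, 213.4]
tool_rot: [-0.542, 0.553, 0.451, -0.444]
force: [0.3, 0.2, 0.2]
grip_width: 0.3
```

```bash
python3 - <<'E'
from h import *
p,d,M,K,s=wcam()
np.savez("pics/w5.npz",p=p,d=d,M=M,K=K)
cv2.imwrite("pics/w5.png",p[:,:,::-1])
p2,_=arm.grab_frame("top");cv2.imwrite("pics/t5.png",cv2.resize(p2[155:265,205:345,::-1],None,fx=5,fy=5,interpolation=cv2.INTER_CUBIC))
print(s["tool_pos"],s["force"],Ro.from_quat(s["tool_rot"][[1,2,3,0]]).as_matrix().round(3).tolist())
E
```

```text
[ 582.51430205 -121.0971476   213.36699661] [0.28647553 0.22336398 0.15763666] [[0.199, 0.017, -0.98], [0.98, -0.007, 0.199], [-0.003, -1.0, -0.018]]
```

View pics/w5.png

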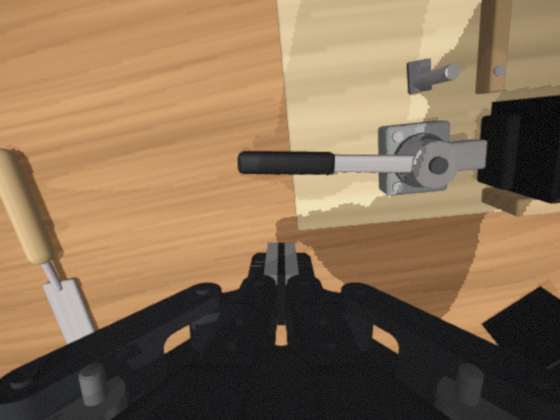

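View pics/t5.png

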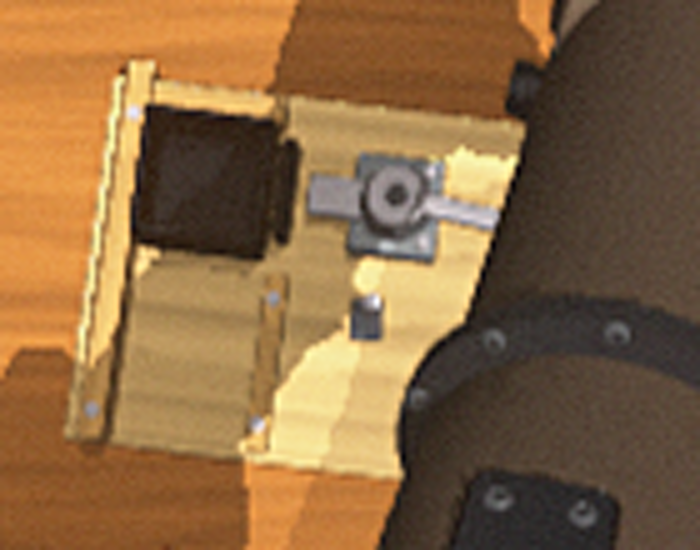

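```bash
python3 - <<'E'
from h import *
z=np.load("pics/w5.npz");M,K=z["M"],z["K"]
for k,q in dict(mid_far=(286,174,60),mid_near=(286,150,68),mid=(286,162,68),end=(240,162,60),inn=(334,163,68),piv=(439,166,72)).items(): print(k,wray(M,K,*q).round(1))
E
```

```text
mid_far [ 555.3 -112.6   60. ]
mid_near [ 537.7 -109.2   68. ]
mid [ 545.7 -110.8   68. ]
end [ 540.2 -143.3   60. ]
inn [553.  -78.3  68. ]
piv [568.6  -9.3  72. ]
```

Emit:
{"method": "arm_command", "body": {"steps": [[0,0,-30,0,0,0,0],[0,0,-35,0,0,0,0],[0,1,-22,0,1,0,0],[0,1,-6,0,0,0,0],[-3,1,0,0,0,0,0]]}}

```text
t: 8.1
tool_pos: [581.0, -109.6, 121.0]
tool_rot: [-0.544, 0.547, 0.45, -0.45]
force: [0.4, -0.1, -0.5]
grip_width: -0.2
```

```bash
python3 - <<'E'
from h import *
p,d,M,K,s=wcam()
cv2.imwrite("pics/w6.png",p[:,:,::-1])
print(s["tool_pos"],s["force"],Ro.from_quat(s["tool_rot"][[1,2,3,0]]).as_matrix().round(3).tolist())
E
```

```text
[ 581.02551345 -109.59962089  121.04644085] [ 0.36756806 -0.08291548 -0.53197421] [[0.19, 0.003, -0.982], [0.982, -0.002, 0.19], [-0.002, -1.0, -0.003]]
```

View pics/w6.png

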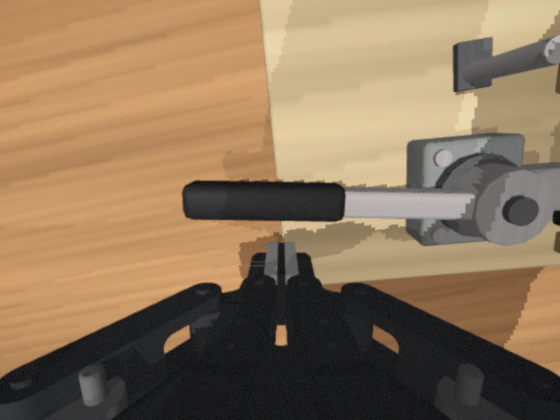

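Emit:
{"method": "arm_command", "body": {"steps": [[-4,-2,0,0,0,0,0],[-4,-1,0,0,0,0,0],[-3,0,0,0,0,0,0]]}}

```text
t: 8.52
tool_pos: [569.8, -113.1, 123.6]
tool_rot: [-0.543, 0.548, 0.451, -0.449]
force: [-0.8, -0.5, 0.1]
grip_width: 0.1
```

Emit:
{"method": "arm_command", "body": {"steps": [[-2,0.3,0,0,0,0,0]]}}

```text
t: 8.65
tool_pos: [567.6, -113.0, 123.9]
tool_rot: [-0.543, 0.548, 0.451, -0.449]
force: [0.0, 0.1, -0.6]
grip_width: -0.2
```

Emit:
{"method": "arm_command", "body": {"steps": [[-2,0.4,0,0,0,0,0]]}}

```text
t: 8.78
tool_pos: [565.5, -112.6, 124.0]
tool_rot: [-0.543, 0.548, 0.451, -0.449]
force: [0.1, -0.8, 0.2]
grip_width: -0.3
```

Emit:
{"method": "arm_command", "body": {"steps": [[-2,0.4,0,0,0,0,0]]}}

```text
t: 8.9
tool_pos: [565.0, -112.4, 124.4]
tool_rot: [-0.542, 0.549, 0.452, -0.448]
force: [8.2, -2.5, -5.6]
grip_width: -0.2
```

Emit:
{"method": "arm_command", "body": {"steps": [[3,-0.6,0,0,0,0,0],[0,0,-5,0,0,0,0],[0,0,-3,0,0,0,0]]}}

```text
t: 9.28
tool_pos: [567.8, -112.8, 115.8]
tool_rot: [-0.542, 0.549, 0.452, -0.448]
force: [-1.0, -0.1, -0.7]
grip_width: -0.1
```

```bash
cat > arc.py <<'E'
from h import *
s=arm.get_state();p=s["tool_pos"];Rt=Ro.from_quat(s["tool_rot"][[1,2,3,0]]).as_matrix()
pv=np.array([568.2,-8.2]);D=19
def tgt(phi):
    a=np.radians(-95.64-phi);n=a-np.pi/2
    return pv+105*np.array([np.cos(a),np.sin(a)])-D*np.array([np.cos(n),np.sin(n)])
# current phi from pusher: rel vector angle in clamp + offset
r=p[:2]-pv; rad=np.sqrt(r@r-D*D) ; ang=np.degrees(np.arctan2(r[1],r[0]))
phi=-95.64-(ang-np.degrees(np.arctan2(D,rad)))
phi=(phi+180)%360-180
phi=-(95.64+ang) + np.degrees(np.arctan2(D,rad)); phi=(phi+180)%360-180
yaw=np.degrees(np.arctan2(Rt[1,0],Rt[0,0]))
a=np.radians(-95.64-phi);n=np.array([np.cos(a-np.pi/2),np.sin(a-np.pi/2)]);h=np.array([np.cos(a),np.sin(a)])
print("pos",p.round(1),"F",s["force"].round(1),"phi",phi.round(1),"rad",rad.round(1),"toolyaw err",(yaw-(84.36-phi)).round(1),"Fn",(s["force"][:2]@n).round(1),"tilt",Rt[:,1].round(3))
print("n",n.round(3))
import sys
for f in map(float,sys.argv[1:]):
    print(f, (tgt(f)-p[:2]).round(1))
E
python3 arc.py 6 10 15 20 25 30 40 50 60 70 80 90
```

```text
pos [ 567.8 -112.8  115.8] F [-1.  -0.1 -0.7] phi 5.0 rad 102.9 toolyaw err -0.3 Fn 0.9 tilt [ 0.01  -0.003 -1.   ]
n [-0.983  0.185]
6.0 [-2.2 -2. ]
10.0 [-9.6 -1.6]
15.0 [-18.8  -0.3]
20.0 [-27.9   1.8]
25.0 [-36.8   4.6]
30.0 [-45.4   8.2]
40.0 [-61.4  17.6]
50.0 [-75.6  29.7]
60.0 [-87.4  44. ]
70.0 [-96.6  60.2]
80.0 [-102.9   77.7]
90.0 [-106.    96.1]
```

Emit:
{"method": "arm_command", "body": {"steps": [[-4,0,0,0,0,-1.5,0],[-4.5,0,0,0,0,-2,0],[-4.5,0,0,0,0,-2,0],[-4.5,0.2,0,0,0,-2.3,0]]}}

```text
t: 9.78
tool_pos: [555.7, -112.6, 116.4]
tool_rot: [-0.57, 0.583, 0.415, -0.405]
force: [7.2, -0.3, -5.6]
grip_width: -0.0
```

```bash
python3 arc.py 20 25 30 40 50 60 70 80 90
```

```text
pos [ 555.7 -112.6  116.4] F [ 7.2 -0.3 -5.6] phi 11.6 rad 103.4 toolyaw err -1.9 Fn -6.9 tilt [ 0.022 -0.007 -1.   ]
n [-0.955  0.296]
20.0 [-15.8   1.5]
25.0 [-24.7   4.4]
30.0 [-33.3   8. ]
40.0 [-49.3  17.4]
50.0 [-63.5  29.5]
60.0 [-75.3  43.8]
70.0 [-84.5  60. ]
80.0 [-90.8  77.5]
90.0 [-93.9  95.8]
```

Emit:
{"method": "arm_command", "body": {"steps": [[-5,0.5,0,0.1,0.5,-1.5,0],[-5,0.6,0,0.1,0.5,-1.7,0],[-5,0.9,0,0.1,0.4,-2,0],[-5,1.2,0,0.1,0.4,-2,0],[-5,1.5,0,0.1,0.3,-2,0],[-5,1.8,0,0.1,0.3,-2,0],[-4.8,2,0,0.1,0.3,-2,0],[-4.8,2.2,0,0.1,0.3,-2,0]]}}

```text
t: 10.78
tool_pos: [529.2, -105.8, 119.8]
tool_rot: [-0.627, 0.63, 0.324, -0.325]
force: [7.0, -3.4, -5.4]
grip_width: 0.1
```

```bash
python3 arc.py 30 35 40 50 60 70 80 90
```

```text
pos [ 529.2 -105.8  119.8] F [ 7.  -3.4 -5.4] phi 26.6 rad 103.4 toolyaw err -3.2 Fn -7.8 tilt [ 0.001 -0.005 -1.   ]
n [-0.846  0.533]
30.0 [-6.7  1.2]
35.0 [-14.9   5.5]
40.0 [-22.8  10.6]
50.0 [-36.9  22.6]
60.0 [-48.8  37. ]
70.0 [-58.   53.1]
80.0 [-64.2  70.7]
90.0 [-67.3  89. ]
```

Emit:
{"method": "arm_command", "body": {"steps": [[-4.6,2,-0.7,0,0,-1.4,0],[-4.5,2.2,-0.7,0,0.1,-1.5,0],[-4.4,2.5,-0.7,0,0.1,-1.6,0],[-4.2,2.7,-0.7,0,0.1,-1.7,0],[-4.1,2.9,-0.7,0,0.1,-1.8,0],[-4,3.1,-0.7,0,0.1,-1.8,0],[-3.8,3.3,-0.7,0,0.1,-1.8,0],[-3.7,3.5,-0.7,0,0.1,-1.8,0]]}}

```text
t: 11.78
tool_pos: [508.5, -94.9, 120.0]
tool_rot: [-0.653, 0.676, 0.244, -0.237]
force: [4.4, -7.1, -0.8]
grip_width: -0.2
```

```bash
python3 arc.py 45 50 60 70 80 90
```

```text
pos [508.5 -94.9 120. ] F [ 4.4 -7.1 -0.8] phi 39.3 rad 103.5 toolyaw err -5.2 Fn -8.2 tilt [ 0.02  -0.027 -0.999]
n [-0.707  0.707]
45.0 [-9.4  5.4]
50.0 [-16.2  11.7]
60.0 [-28.1  26. ]
70.0 [-37.3  42.2]
80.0 [-43.5  59.7]
90.0 [-46.6  78.1]
```

Emit:
{"method": "arm_command", "body": {"steps": [[-3.7,3.2,-0.4,0.4,0.3,-1,0],[-3.7,3.3,-0.4,0.4,0.3,-1,0],[-3.6,3.4,-0.4,0.4,0.3,-1.2,0],[-3.5,3.6,-0.4,0.4,0.3,-1.4,0],[-3.4,3.8,-0.4,0.4,0.3,-1.6,0],[-3.2,3.9,-0.4,0.3,0.2,-1.7,0],[-3.1,4,-0.4,0.3,0.2,-1.7,0],[-3,4.1,-0.4,0.3,0.2,-1.7,0]]}}

```text
t: 12.78
tool_pos: [488.9, -78.3, 119.9]
tool_rot: [0.688, -0.687, -0.167, 0.163]
force: [3.8, -7.8, -2.7]
grip_width: 0.4
```

```bash
python3 arc.py 60 65 70 75 80 90
```

```text
pos [488.9 -78.3 119.9] F [ 3.8 -7.8 -2.7] phi 53.2 rad 104.2 toolyaw err -4.2 Fn -8.7 tilt [ 0.006  0.003 -1.   ]
n [-0.517  0.856]
60.0 [-8.5  9.5]
65.0 [-13.4  17.4]
70.0 [-17.7  25.7]
75.0 [-21.2  34.3]
80.0 [-23.9  43.2]
90.0 [-27.   61.6]
```

Emit:
{"method": "arm_command", "body": {"steps": [[-3,4.1,-0.4,0.2,0.1,-1.2,0],[-2.9,4.2,-0.4,0.2,0.1,-1.3,0],[-2.8,4.3,-0.4,0.2,0.1,-1.4,0],[-2.6,4.4,-0.4,0.2,0.1,-1.5,0],[-2.4,4.5,-0.4,0.2,0.1,-1.6,0],[-2.2,4.6,-0.4,0.2,0.1,-1.7,0],[-2,4.7,-0.4,0.2,0,-1.7,0],[-1.9,4.7,-0.4,0.2,0,-1.7,0]]}}

```text
t: 13.78
tool_pos: [473.9, -58.2, 119.7]
tool_rot: [0.704, -0.701, -0.087, 0.074]
force: [1.8, -8.5, 0.9]
grip_width: 0.4
```

```bash
python3 arc.py  70 75 80 85 90 95
```

```text
pos [473.9 -58.2 119.7] F [ 1.8 -8.5  0.9] phi 66.7 rad 105.0 toolyaw err -4.6 Fn -8.6 tilt [ 0.018  0.006 -1.   ]
n [-0.303  0.953]
70.0 [-2.7  5.5]
75.0 [-6.2 14.1]
80.0 [-8.9 23. ]
85.0 [-10.9  32.1]
90.0 [-12.   41.4]
95.0 [-12.4  50.7]
```

Emit:
{"method": "arm_command", "body": {"steps": [[-1.9,4.5,-0.2,0.1,0,-1,0],[-1.8,4.5,-0.2,0.1,0,-1,0],[-1.6,4.5,-0.2,0.1,0,-1.3,0],[-1.3,4.5,-0.2,0.1,0,-1.5,0],[-1.1,4,-0.2,0.1,0,-1.5,0]]}}

```text
t: 14.4
tool_pos: [467.8, -46.0, 120.1]
tool_rot: [-0.705, 0.707, 0.045, -0.025]
force: [1.6, -8.3, -2.4]
grip_width: 0.2
```

```bash
python3 arc.py   80 85 90 95
```

```text
pos [467.8 -46.  120.1] F [ 1.6 -8.3 -2.4] phi 73.9 rad 105.6 toolyaw err -4.8 Fn -8.4 tilt [ 0.028 -0.002 -1.   ]
n [-0.181  0.984]
80.0 [-2.8 10.9]
85.0 [-4.8 20. ]
90.0 [-5.9 29.2]
95.0 [-6.3 38.5]
```

Emit:
{"method": "arm_command", "body": {"steps": [[-1.1,4,0,0.1,0.2,-0.6,0],[-1,4,0,0.1,0.2,-0.8,0],[-0.8,4,0,0.1,0.2,-1,0],[-0.6,3.7,0,0.1,0.2,-1,0]]}}

```text
t: 14.9
tool_pos: [465.5, -37.9, 120.7]
tool_rot: [-0.704, 0.71, 0.016, -0.001]
force: [2.2, -8.5, -5.5]
grip_width: -0.1
```

```bash
python3 arc.py   80 85 90 95
```

```text
pos [465.5 -37.9 120.7] F [ 2.2 -8.5 -5.5] phi 78.5 rad 105.2 toolyaw err -4.5 Fn -8.6 tilt [ 0.022 -0.008 -1.   ]
n [-0.102  0.995]
80.0 [-0.5  2.8]
85.0 [-2.5 11.9]
90.0 [-3.6 21.1]
95.0 [-4.  30.4]
```

Emit:
{"method": "arm_command", "body": {"steps": [[-0.5,3.5,-0.3,0.1,0.1,-0.6,0],[-0.4,3.5,-0.3,0.1,0.1,-0.8,0]]}}

```text
t: 15.15
tool_pos: [464.7, -34.8, 120.5]
tool_rot: [-0.703, 0.711, 0.005, 0.01]
force: [0.1, -8.9, 0.1]
grip_width: 0.1
```

Emit:
{"method": "arm_command", "body": {"steps": [[-0.5,3.5,-0.3,0.1,0.1,-0.8,0],[-0.4,3.5,-0.3,0.1,0.1,-0.8,0]]}}

```text
t: 15.4
tool_pos: [464.0, -32.0, 120.5]
tool_rot: [-0.702, 0.711, -0.008, 0.022]
force: [0.5, -8.4, -0.8]
grip_width: 0.1
```

Emit:
{"method": "arm_command", "body": {"steps": [[-0.4,3.5,-0.3,0.1,0.1,-0.8,0]]}}

```text
t: 15.52
tool_pos: [463.6, -30.6, 120.5]
tool_rot: [-0.702, 0.712, -0.014, 0.028]
force: [-0.0, -8.3, 0.3]
grip_width: 0.2
```

Emit:
{"method": "arm_command", "body": {"steps": [[-0.3,3.5,-0.3,0.1,0.1,-0.8,0]]}}

```text
t: 15.65
tool_pos: [463.3, -29.2, 120.5]
tool_rot: [-0.701, 0.712, -0.021, 0.034]
force: [-0.2, -8.4, 0.5]
grip_width: -0.1
```

Emit:
{"method": "arm_command", "body": {"steps": [[-0.3,3.5,-0.2,0.1,0.1,-0.6,0],[-0.2,3.5,-0.2,0.1,0.1,-0.6,0]]}}

```text
t: 15.9
tool_pos: [462.8, -26.3, 120.6]
tool_rot: [-0.7, 0.712, -0.031, 0.044]
force: [0.1, -8.0, -1.7]
grip_width: 0.0
```

Emit:
{"method": "arm_command", "body": {"steps": [[-0.2,3.5,-0.2,0.1,0.1,-0.6,0],[-0.2,3.5,-0.2,0.1,0.1,-0.6,0]]}}

```text
t: 16.15
tool_pos: [462.3, -23.5, 120.6]
tool_rot: [-0.699, 0.712, -0.042, 0.054]
force: [0.1, -8.7, -0.4]
grip_width: -0.4
```

```bash
python3 arc.py   85 90 95
```

```text
pos [462.3 -23.5 120.6] F [ 0.1 -8.7 -0.4] phi 86.4 rad 105.3 toolyaw err -5.7 Fn -8.7 tilt [ 0.016 -0.02  -1.   ]
n [0.035 0.999]
85.0 [ 0.7 -2.6]
90.0 [-0.4  6.7]
95.0 [-0.8 16. ]
```

Emit:
{"method": "arm_command", "body": {"steps": [[0,3.5,-0.1,0.2,0.1,-0.2,0],[0,3.5,-0.1,0.2,0.1,-0.2,0]]}}

```text
t: 16.4
tool_pos: [462.1, -21.6, 120.7]
tool_rot: [-0.698, 0.712, -0.047, 0.059]
force: [1.4, -16.0, -4.6]
grip_width: -0.1
```

Emit:
{"method": "arm_command", "body": {"steps": [[0,3.5,-0.1,0.2,0.1,-0.3,0],[0,3.5,-0.1,0.2,0.1,-0.3,0]]}}

```text
t: 16.65
tool_pos: [461.9, -21.5, 120.8]
tool_rot: [-0.697, 0.712, -0.054, 0.066]
force: [1.5, -15.2, -5.3]
grip_width: -0.0
```

Emit:
{"method": "arm_command", "body": {"steps": [[0,3.5,-0.1,0.2,0.1,-0.5,0],[0,3.5,-0.1,0.2,0.1,-0.5,0]]}}

```text
t: 16.9
tool_pos: [461.6, -21.5, 120.8]
tool_rot: [-0.695, 0.712, -0.064, 0.075]
force: [1.4, -14.8, -6.9]
grip_width: -0.2
```

Emit:
{"method": "arm_command", "body": {"steps": [[0,4.3,-0.1,0,0,0,0]]}}

```text
t: 17.02
tool_pos: [461.5, -21.0, 120.9]
tool_rot: [-0.693, 0.714, -0.065, 0.078]
force: [1.4, -17.4, -4.8]
grip_width: 0.3
```

Emit:
{"method": "arm_command", "body": {"steps": [[0,4.7,-0.1,0,0,0,0],[0,4.7,-0.1,0,0,0,0],[0,4.7,-0.1,0,0,0,0]]}}

```text
t: 17.4
tool_pos: [461.0, -19.8, 121.1]
tool_rot: [-0.686, 0.719, -0.068, 0.086]
force: [1.3, -18.3, -7.9]
grip_width: -0.0
```

Emit:
{"method": "arm_command", "body": {"steps": [[0,4.7,-0.1,0,0,0,0],[0,4.7,-0.1,0,0,0,0],[0,4.7,-0.1,0,0,0,0],[0,4.7,-0.1,0,0,0,0]]}}

```text
t: 17.9
tool_pos: [460.2, -18.4, 121.4]
tool_rot: [-0.676, 0.727, -0.072, 0.098]
force: [2.0, -18.9, -8.4]
grip_width: 0.1
```

```bash
python3 arc.py   90
```

```text
pos [460.2 -18.4 121.4] F [  2.  -18.9  -8.4] phi 89.1 rad 106.8 toolyaw err -9.1 Fn -18.7 tilt [ 0.027 -0.075 -0.997]
n [0.082 0.997]
90.0 [1.6 1.6]
```

Emit:
{"method": "arm_command", "body": {"steps": [[0,-3,0,0,0,0,0],[0,-8,0,0,0,0,0],[0,-10,5,0,0,0,0],[0,-5,30,-1,0,0,0],[0,-5,45,-2,0,0,0],[-20,0,50,0,0,0,0],[-30,-30,50,0,0,0,0],[-40,-50,20,0,0,0,0],[0,-60,0,0,0,0,0],[0,-60,0,0,0,0,0],[0,-50,0,0,0,0,0],[0,0,0,0,0,0,0]]}}

```text
t: 19.4
tool_pos: [382.8, -252.9, 315.0]
tool_rot: [-0.667, 0.734, -0.077, 0.103]
force: [-0.1, 0.5, -0.3]
grip_width: -0.1
```

```bash
python3 - <<'E'
from h import *
for n,b in [("top",(155,265,205,345)),("scene",(165,300,215,370))]:
    p,_=arm.grab_frame(n);cv2.imwrite(f"pics/{n}9.png",p[:,:,::-1]);cv2.imwrite(f"pics/{n}9c.png",cv2.resize(p[b[0]:b[1],b[2]:b[3],::-1],None,fx=5,fy=5,interpolation=cv2.INTER_CUBIC))
E
```

```text
(no output)
```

View pics/top9c.png

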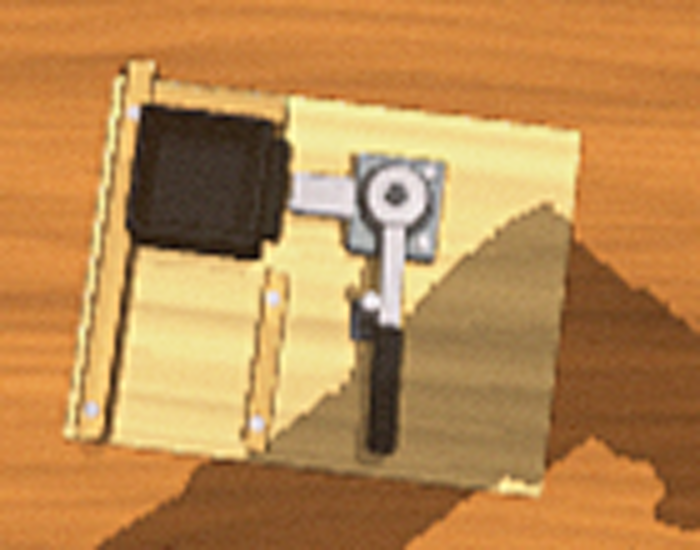

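View pics/scene9c.png

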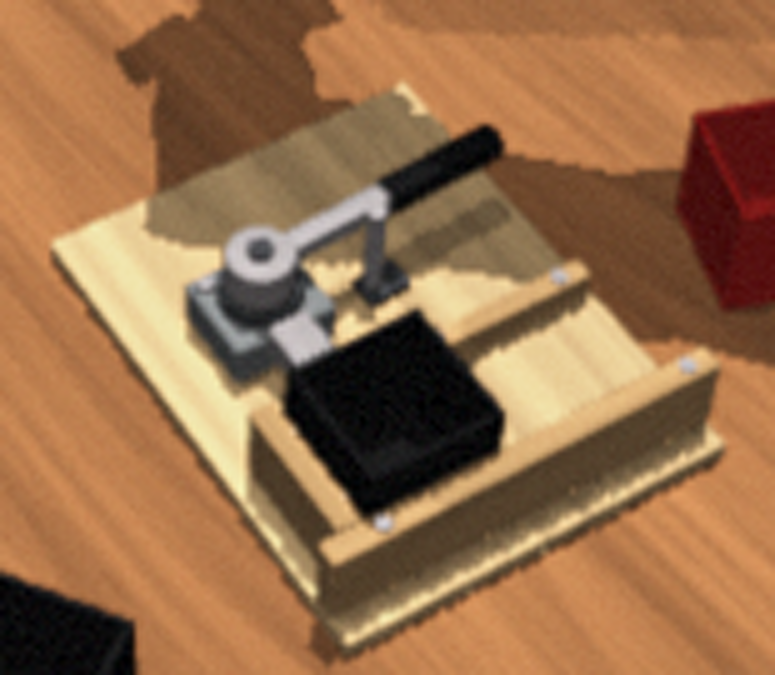

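View pics/top9.png

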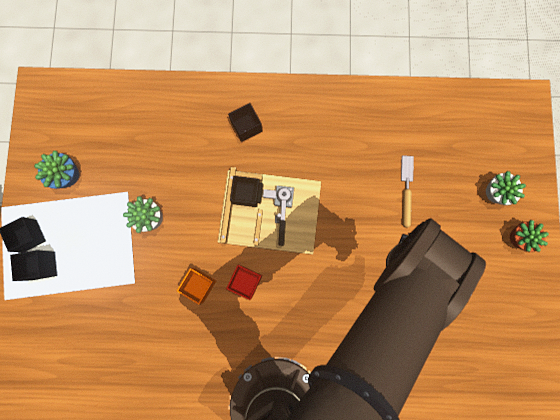

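```bash
python3 - <<'E'
from h import *
th=-.0985;c,s=np.cos(th),np.sin(th);R=np.array([[c,-s],[s,c]])
for n,t,o,q in [("top",(576.8,96.2),(205,155),[(268,117),(252,255),(140,107),(130,240)]),("scene",(579.2,96.3),(215,165),[(288,388),(417,314),(503,415),(368,475)])]:
    W=[(R.T@(ray(n,o[0]+a/5-.4,o[1]+b/5-.4,82)[:2]-t)).round(1).tolist() for a,b in q];print(n,W,np.mean(W,0))
E
```

```text
top [[31.4, -30.2], [-44.4, -31.5], [28.3, 39.1], [-44.3, 34.4]] [-7.25  2.95]
scene [[36.5, -21.7], [-34.8, -26.9], [-35.4, 39.0], [31.9, 35.1]] [-0.45   6.375]
```

Emit:
{"method": "arm_command", "body": {"steps": [[33,45,0,0,0,0,0],[33,45,0,0,0,0,0],[33,45,0,-2,0,0,0],[33,45,0,-2,0,0,0],[33,45,-10,0,0,0,0],[33,45,-15,0,0,0,0],[33,43,-20,0,0,0,0],[0,0,-10,0,0,0,0],[0,0,0,0,0,0,0]]}}

```text
t: 20.62
tool_pos: [616.5, 97.8, 257.4]
tool_rot: [-0.645, 0.756, -0.06, 0.093]
force: [0.0, -0.6, 0.6]
grip_width: -0.1
```

```bash
python3 - <<'E'
from h import *
p,d,M,K,s=wcam()
np.savez("pics/w10.npz",p=p,d=d,M=M,K=K)
cv2.imwrite("pics/w10.png",p[:,:,::-1]);print(s["tool_pos"],M[:3,3])
E
```

```text
[616.53744909  97.84648545 257.35320945] [629.29879436 171.72656185 314.81912702]
```

View pics/w10.png

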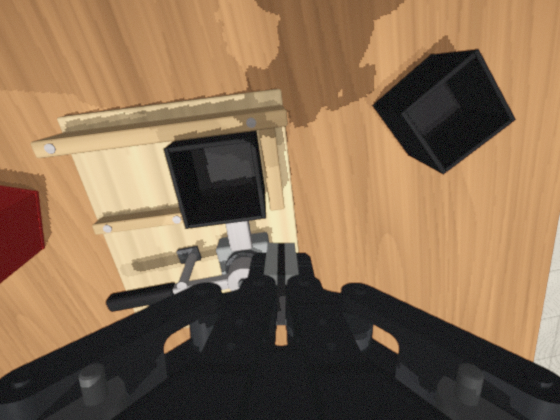

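```bash
python3 - <<'E'
from h import *
z=np.load("pics/w10.npz");p=z["p"]
c=p[110:235,155:305,::-1]
c=np.clip(255*(c/255.)**.5,0,255).astype(np.uint8)
cv2.imwrite("pics/w10c.png",cv2.resize(c,None,fx=4.8,fy=4.8,interpolation=cv2.INTER_CUBIC))
M,K=z["M"],z["K"];th=-.0985;cc,s=np.cos(th),np.sin(th);R=np.array([[cc,-s],[s,cc]]);t=(578.5,96.5)
d=z["d"]
v,u=np.mgrid[0:420,0:560];C=np.stack([(u-K[0,2])/K[0,0]*d,(v-K[1,2])/K[1,1]*d,d,np.ones_like(d)],-1)@M.T
x=C[:,:,:3].copy();x[...,:2]=(x[...,:2]-np.array(t))@R
for r in (165,185,200): print(r,[(c,)+tuple(x[r,c].round(0).astype(int)) for c in range(254,290,2)])
E
```

```text
165 [(254, np.int64(29), np.int64(15), np.int64(80)), (256, np.int64(31), np.int64(15), np.int64(80)), (258, np.int64(32), np.int64(14), np.int64(79)), (260, np.int64(32), np.int64(3), np.int64(38)), (262, np.int64(33), np.int64(-5), np.int64(11)), (264, np.int64(36), np.int64(7), np.int64(54)), (266, np.int64(38), np.int64(7), np.int64(56)), (268, np.int64(40), np.int64(7), np.int64(56)), (270, np.int64(42), np.int64(7), np.int64(56)), (272, np.int64(43), np.int64(6), np.int64(55)), (274, np.int64(45), np.int64(6), np.int64(55)), (276, np.int64(47), np.int64(6), np.int64(55)), (278, np.int64(48), np.int64(5), np.int64(54)), (280, np.int64(51), np.int64(-8), np.int64(10)), (282, np.int64(53), np.int64(-8), np.int64(11)), (284, np.int64(55), np.int64(-8), np.int64(11)), (286, np.int64(58), np.int64(-9), np.int64(10)), (288, np.int64(60), np.int64(-9), np.int64(10))]
185 [(254, np.int64(22), np.int64(-24), np.int64(15)), (256, np.int64(24), np.int64(-24), np.int64(14)), (258, np.int64(30), np.int64(-1), np.int64(82)), (260, np.int64(32), np.int64(-2), np.int64(80)), (262, np.int64(32),
[... 884 characters left out ...]
 (262, np.int64(31), np.int64(-15), np.int64(81)), (264, np.int64(32), np.int64(-21), np.int64(66)), (266, np.int64(32), np.int64(-44), np.int64(10)), (268, np.int64(35), np.int64(-27), np.int64(53)), (270, np.int64(37), np.int64(-26), np.int64(55)), (272, np.int64(39), np.int64(-27), np.int64(55)), (274, np.int64(41), np.int64(-26), np.int64(56)), (276, np.int64(43), np.int64(-27), np.int64(55)), (278, np.int64(45), np.int64(-27), np.int64(55)), (280, np.int64(46), np.int64(-27), np.int64(56)), (282, np.int64(48), np.int64(-28), np.int64(54)), (284, np.int64(51), np.int64(-47), np.int64(10)), (286, np.int64(53), np.int64(-47), np.int64(10)), (288, np.int64(55), np.int64(-47), np.int64(11))]
```

View pics/w10c.png

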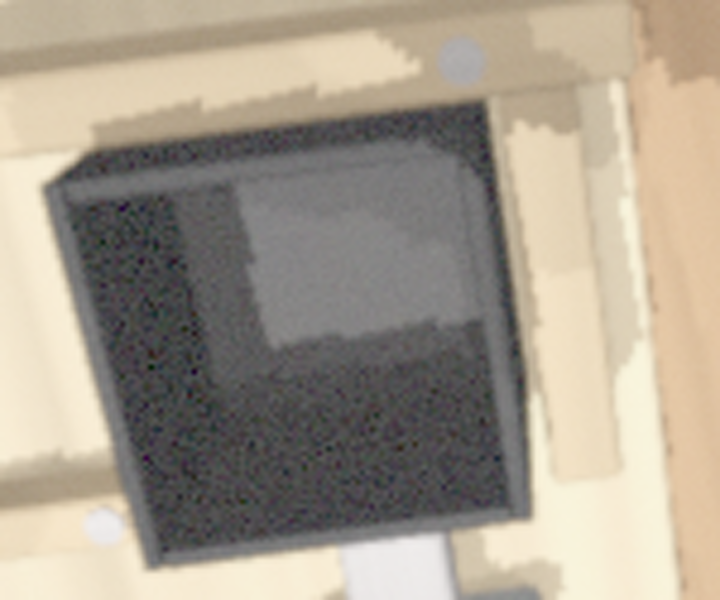

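Emit:
{"method": "arm_command", "body": {"steps": [[-2,-27,-20,0,0,0,0],[-2,-27,-20,0,0,0,0],[-2,-20,-20,0,0,0,0],[0,0,-6,0,0,0,0],[0,0,0,0,0,0,0]]}}

```text
t: 21.3
tool_pos: [608.8, 22.9, 195.9]
tool_rot: [-0.647, 0.754, -0.058, 0.096]
force: [-0.2, 0.7, -0.4]
grip_width: -0.2
```

```bash
python3 - <<'E'
from h import *
p,d,M,K,s=wcam()
np.savez("pics/w11.npz",p=p,d=d,M=M,K=K)
cv2.imwrite("pics/w11.png",p[:,:,::-1]);print(s["tool_pos"],M[:3,3])
c=np.clip(255*(p[:260,120:400,::-1]/255.)**.5,0,255).astype(np.uint8)
cv2.imwrite("pics/w11c.png",cv2.resize(c,(790,590*260*280//280//260),interpolation=cv2.INTER_CUBIC))
E
```

```text
[608.77983302  22.91404435 195.89344086] [621.14419682  96.5223615  253.78156768]
```

View pics/w11.png

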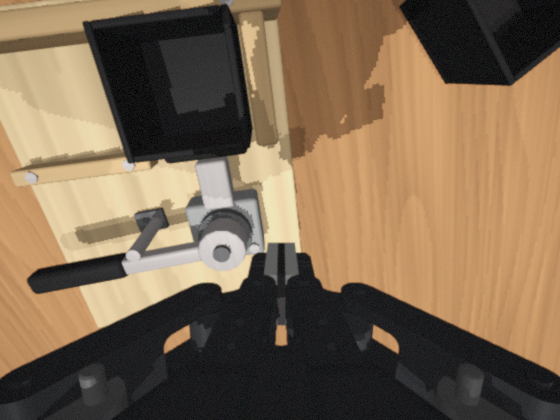

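```bash
python3 - <<'E'
from h import *
z=np.load("pics/w11.npz");p=z["p"]
c=p[0:170,205:300,::-1]
c=np.clip(255*(c/255.)**.5,0,255).astype(np.uint8)
cv2.imwrite("pics/w11d.png",cv2.resize(c[:100],None,fx=6,fy=6,interpolation=cv2.INTER_NEAREST))
M,K=z["M"],z["K"];th=-.0985;cc,s=np.cos(th),np.sin(th);R=np.array([[cc,-s],[s,cc]]);t=(578.5,96.5)
d=z["d"]
v,u=np.mgrid[0:420,0:560];C=np.stack([(u-K[0,2])/K[0,0]*d,(v-K[1,2])/K[1,1]*d,d,np.ones_like(d)],-1)@M.T
x=C[:,:,:3].copy();x[...,:2]=(x[...,:2]-np.array(t))@R
for r in (30,50,70,90,110,125): print(r,[(c,)+tuple(x[r,c].round(1).tolist()) for c in range(228,262,1) if 29<x[r,c,0]<38])
E
```

```text
30 [(228, 30.8, 26.2, 80.6), (229, 31.2, 26.2, 79.8), (230, 31.8, 26.1, 80.3), (231, 32.2, 26.2, 78.7), (232, 32.4, 26.7, 74.8), (233, 32.5, 27.6, 67.1), (234, 32.4, 29.0, 55.1), (235, 32.4, 30.4, 43.8), (236, 32.4, 32.1, 29.4), (237, 32.4, 33.8, 14.9), (238, 32.9, 34.3, 10.4), (239, 33.6, 34.2, 11.1), (240, 35.7, 29.0, 52.4), (241, 36.3, 28.6, 55.0), (242, 36.9, 28.6, 54.7), (243, 37.5, 28.4, 55.8)]
50 [(228, 29.1, 17.7, 78.5), (229, 29.6, 17.6, 79.4), (230, 30.2, 17.5, 80.1), (231, 30.8, 17.3, 81.9), (232, 31.1, 17.5, 79.3), (233, 31.6, 17.4, 78.7), (234, 32.1, 17.4, 78.9), (235, 32.5, 17.4, 77.3), (236, 32.5, 18.1, 67.2), (237, 32.5, 18.8, 57.3), (238, 32.4, 19.7, 44.0), (239, 32.4, 20.7, 30.3), (240, 32.4, 21.8, 14.4), (241, 32.9, 21.9, 11.5), (242, 33.6, 22.0, 9.5), (243, 35.7, 18.7, 53.9), (244, 36.3, 18.6, 54.6), (245, 36.9, 18.5, 54.0), (246, 37.5, 18.4, 55.8)]
70 [(232, 29.6, 8.4, 80.5), (233, 30.1, 8.3, 80.5), (234, 30.4, 8.3, 78.2), (235, 31.0, 8.2, 78.7), (236, 31.5, 8.2, 79.1), (237, 32.1, 8.1, 80.4), (238, 32.4, 8.1, 77.7), (239, 32.5, 8.2, 69.7), (240, 32.5, 8.4, 58.1)
[... 912 characters left out ...]
47, 32.4, -15.1, 46.5), (248, 32.4, -16.6, 31.7), (249, 32.3, -18.3, 15.0), (250, 32.9, -18.9, 9.2), (251, 33.6, -19.0, 9.4), (252, 35.8, -14.8, 54.2), (253, 36.5, -14.9, 54.3), (254, 37.1, -14.8, 56.0), (255, 37.7, -15.0, 54.4)]
125 [(240, 29.0, -19.3, 80.5), (241, 29.5, -19.3, 80.4), (242, 30.0, -19.5, 79.8), (243, 30.6, -19.6, 79.6), (244, 31.1, -19.6, 79.8), (245, 31.7, -19.6, 80.6), (246, 32.3, -19.7, 80.6), (247, 32.5, -20.6, 74.3), (248, 32.5, -22.1, 63.8), (249, 32.4, -24.1, 50.2), (250, 32.4, -25.9, 37.7), (251, 32.4, -28.5, 20.1), (252, 32.7, -30.0, 9.6), (253, 33.4, -30.2, 9.3), (254, 35.7, -24.0, 53.9), (255, 36.4, -23.8, 55.6), (256, 37.0, -23.9, 55.4), (257, 37.6, -24.1, 54.5)]
```

View pics/w11d.png

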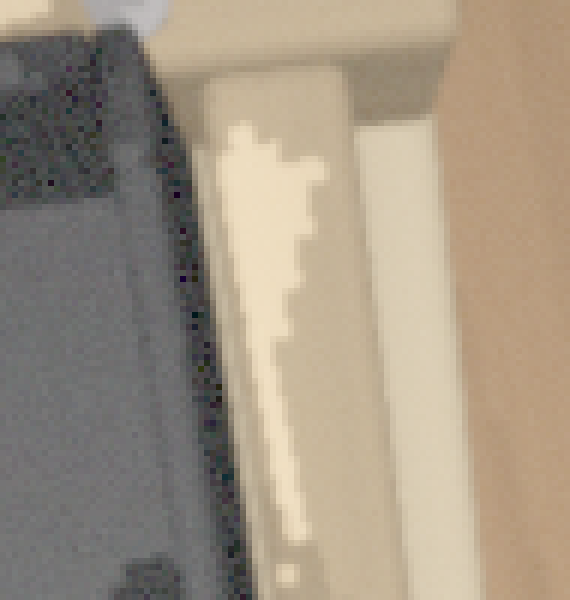

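Emit:
{"method": "arm_command", "body": {"steps": [[-36,2,0,2,1,3,0],[-36,2,0,2,1,3,0],[-36,1,0,2,0,3,0],[-30,0,0,0,0,0,0],[0,0,0,0,0,0,0]]}}

```text
t: 21.98
tool_pos: [469.9, 32.1, 200.0]
tool_rot: [-0.692, 0.721, -0.009, 0.026]
force: [0.0, -0.2, 0.6]
grip_width: -0.2
```

```bash
python3 arc.py
```

```text
pos [469.9  32.1 200. ] F [ 0.  -0.2  0.6] phi 116.9 rad 104.6 toolyaw err 29.8 Fn -0.1 tilt [ 0.024 -0.042 -0.999]
n [0.538 0.843]
```

Emit:
{"method": "arm_command", "body": {"steps": [[-2,0,-35,0,0,0,0],[-2,0,-30,0,0,0,0],[0,0,-15,0,0,0,0],[0,0,0,0,0,0,0]]}}

```text
t: 22.48
tool_pos: [472.3, 35.5, 120.8]
tool_rot: [-0.693, 0.72, -0.003, 0.028]
force: [0.8, -0.0, 0.9]
grip_width: -0.3
```

```bash
python3 - <<'E'
from h import *
p,d,M,K,s=wcam()
cv2.imwrite("pics/w12.png",p[:,:,::-1]);print(s["tool_pos"],s["force"])
E
```

```text
[472.29644365  35.50061899 120.79457679] [ 0.83028072 -0.02990217  0.93939985]
```

View pics/w12.png

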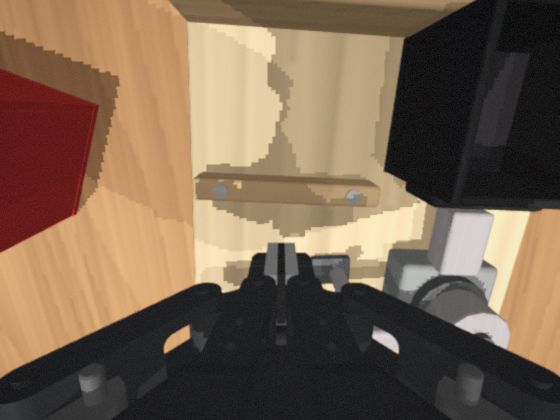

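Emit:
{"method": "arm_command", "body": {"steps": [[-3,-5,0,0,0,0,0],[-2,-5,-0.5,0,0,0,0],[0,-3,0,0,0,0,0],[0,-3,0,0,0,0,0]]}}

```text
t: 23.02
tool_pos: [469.1, 18.9, 122.9]
tool_rot: [-0.693, 0.72, -0.001, 0.029]
force: [0.2, 0.3, 0.0]
grip_width: 0.1
```

Emit:
{"method": "arm_command", "body": {"steps": [[0,-3.5,0,0,0,0,0],[0,-3.5,0,0,0,0,0]]}}

```text
t: 23.28
tool_pos: [468.9, 13.9, 122.9]
tool_rot: [-0.695, 0.719, -0.001, 0.028]
force: [-1.4, 7.5, 2.5]
grip_width: 0.1
```

```bash
sed 's/D=19/D=-18.5/; s/105\*np.array/102*np.array/' arc.py > arc2.py; python3 arc2.py 80 75 70 60 50 40 30 20 10 5
```

```text
pos [468.9  13.9 122.9] F [-1.4  7.5  2.5] phi 86.4 rad 100.0 toolyaw err -0.3 Fn 7.5 tilt [ 0.037 -0.035 -0.999]
n [0.036 0.999]
80.0 [ -3.8 -11.4]
75.0 [ -4.3 -20.4]
70.0 [ -4.1 -29.4]
60.0 [ -1.2 -47.3]
50.0 [  4.7 -64.3]
40.0 [ 13.4 -80.1]
30.0 [ 24.8 -94.2]
20.0 [  38.5 -106. ]
10.0 [  54.  -115.3]
5.0 [  62.3 -118.9]
```

Emit:
{"method": "arm_command", "body": {"steps": [[-1,-6,-0.8,-0.3,0.2,1.8,0],[-1,-6,-0.8,-0.3,0.2,2,0],[-0.8,-6,-0.8,-0.3,0.2,2,0],[-0.6,-6,-0.5,-0.3,0.2,2,0],[-0.4,-6,-0.5,-0.3,0.2,2.2,0],[-0.1,-6,-0.5,-0.3,0,2.2,0],[0.1,-6,-0.3,-0.3,0,2.2,0],[0.4,-6,-0.3,-0.3,0,2.2,0]]}}

```text
t: 24.28
tool_pos: [469.2, -22.2, 120.2]
tool_rot: [-0.682, 0.719, 0.107, -0.087]
force: [0.4, 8.5, 5.2]
grip_width: -0.3
```

```bash
python3 arc2.py  60 50 40 30 20 10 5
```

```text
pos [469.2 -22.2 120.2] F [0.4 8.5 5.2] phi 65.7 rad 98.3 toolyaw err -2.9 Fn 7.9 tilt [ 0.035 -0.048 -0.998]
n [-0.32   0.947]
60.0 [ -1.5 -11.3]
50.0 [  4.4 -28.3]
40.0 [ 13.2 -44.1]
30.0 [ 24.6 -58.2]
20.0 [ 38.2 -70. ]
10.0 [ 53.7 -79.3]
5.0 [ 62.  -82.9]
```

Emit:
{"method": "arm_command", "body": {"steps": [[0,-6,-0.5,-0.1,0.2,2.8,0],[0.4,-6,-0.5,-0.1,0.2,2.8,0],[1,-6,-0.5,-0.1,0.1,2.8,0],[1.6,-5.9,-0.5,-0.1,0,2.6,0],[2,-5.7,-0.4,-0.1,0,2.6,0],[2.3,-5.6,-0.4,-0.1,-0.1,2.5,0],[2.6,-5.5,-0.4,-0.1,-0.1,2.5,0],[3,-5.2,-0.4,-0.1,-0.1,2.5,0],[3.2,-5.1,-0.4,-0.1,-0.1,2.5,0]]}}

```text
t: 25.4
tool_pos: [479.9, -58.9, 115.4]
tool_rot: [-0.649, 0.675, 0.256, -0.241]
force: [-5.3, 6.9, 5.8]
grip_width: -0.1
```

```bash
python3 arc2.py  40 30 20 10 5
```

```text
pos [479.9 -58.9 115.4] F [-5.3  6.9  5.8] phi 44.0 rad 100.1 toolyaw err 0.8 Fn 8.7 tilt [ 0.034 -0.026 -0.999]
n [-0.647  0.762]
40.0 [ 2.4 -7.4]
30.0 [ 13.8 -21.4]
20.0 [ 27.5 -33.3]
10.0 [ 43.  -42.6]
5.0 [ 51.3 -46.2]
```

Emit:
{"method": "arm_command", "body": {"steps": [[3,-5.3,0,-0.2,-0.1,2,0],[3.3,-5,0,-0.2,-0.1,2.2,0],[3.6,-4.8,0,-0.2,-0.1,2.3,0],[3.9,-4.6,0,-0.2,-0.2,2.4,0],[4.2,-4.3,0,-0.2,-0.2,2.4,0],[4.4,-4.1,0,-0.2,-0.2,2.4,0],[4.6,-3.9,0,-0.2,-0.2,2.4,0],[4.8,-3.6,0,-0.2,-0.2,2.4,0],[5,-3.4,0,-0.2,-0.2,2.4,0]]}}

```text
t: 26.52
tool_pos: [502.1, -87.1, 111.6]
tool_rot: [-0.588, 0.615, 0.378, -0.365]
force: [-7.1, 4.4, 5.5]
grip_width: -0.3
```

```bash
python3 arc2.py 20 15 10 5
```

```text
pos [502.1 -87.1 111.6] F [-7.1  4.4  5.5] phi 24.0 rad 101.3 toolyaw err 3.0 Fn 8.4 tilt [ 0.036 -0.024 -0.999]
n [-0.869  0.494]
20.0 [ 5.3 -5. ]
15.0 [ 12.8 -10. ]
10.0 [ 20.8 -14.3]
5.0 [ 29.1 -17.9]
```

Emit:
{"method": "arm_command", "body": {"steps": [[5,-3.6,0.7,0,-0.2,1.5,0],[5.1,-3.3,0.7,0,-0.2,1.6,0],[5.3,-3,0.7,0,-0.2,1.8,0],[5.4,-2.7,0.7,0,-0.2,2,0],[5.5,-2.5,0.7,0,-0.2,2,0],[5.5,-2.3,0.7,0,-0.2,2,0],[5.5,-2,0.7,0,-0.2,2,0]]}}

```text
t: 27.4
tool_pos: [523.5, -101.2, 111.8]
tool_rot: [-0.547, 0.561, 0.447, -0.433]
force: [-7.5, 1.9, 4.7]
grip_width: -0.2
```

```bash
python3 arc2.py 10 5
```

```text
pos [ 523.5 -101.2  111.8] F [-7.5  1.9  4.7] phi 9.7 rad 101.5 toolyaw err 2.3 Fn 7.7 tilt [ 0.028 -0.003 -1.   ]
n [-0.964  0.265]
10.0 [-0.6 -0.3]
5.0 [ 7.7 -3.9]
```

Emit:
{"method": "arm_command", "body": {"steps": [[5.5,-1.5,0.5,0,0,1,0],[5.5,-1.4,0.5,0,0,1,0],[-5,1,0,0,0,0,0],[-8,2,5,0,0,2,0],[0,0,30,0,0,2,0],[0,20,45,0,-1,2,0],[0,45,20,0,-1,1,0],[2,50,0,0,-1,0,0],[2,50,0,0,0,0,0],[2,40,0,0,0,0,0],[0,0,0,0,0,0,0]]}}

```text
t: 28.78
tool_pos: [518.5, 108.8, 217.7]
tool_rot: [-0.497, 0.532, 0.505, -0.463]
force: [-0.1, -0.7, -0.3]
grip_width: -0.0
```

```bash
python3 - <<'E'
from h import *
p,d,M,K,s=wcam()
cv2.imwrite("pics/w13.png",p[:,:,::-1]);print(s["tool_pos"],s["force"],Ro.from_quat(s["tool_rot"][[1,2,3,0]]).as_matrix().round(3).tolist())
p,_=arm.grab_frame("scene");cv2.imwrite("pics/s13.png",cv2.resize(p[130:310,190:430,::-1],None,fx=3,fy=3,interpolation=cv2.INTER_CUBIC))
E
```

```text
[518.50847872 108.8335287  217.74429494] [-0.10409362 -0.68560319 -0.31850142] [[0.061, 0.077, -0.995], [0.998, 0.004, 0.061], [0.009, -0.997, -0.077]]
```

View pics/w13.png

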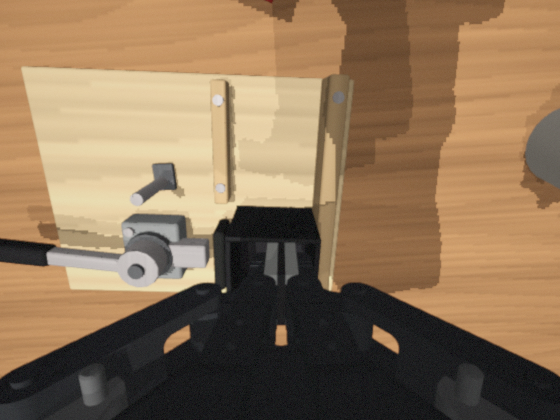

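View pics/s13.png

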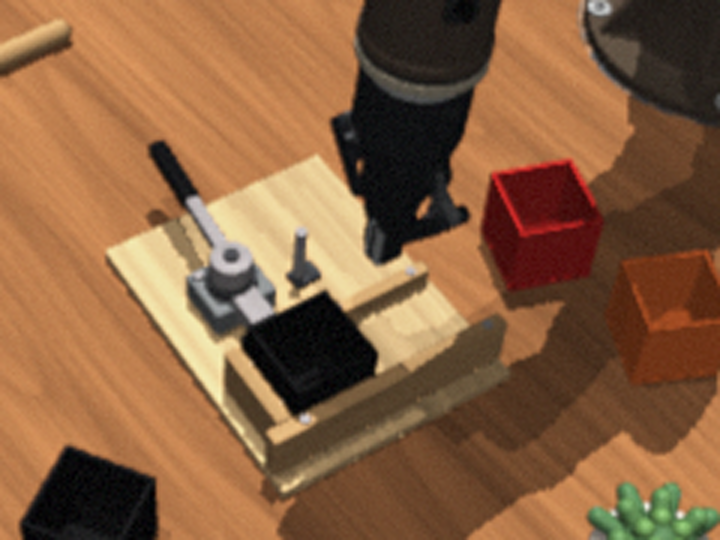

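Emit:
{"method": "arm_command", "body": {"steps": [[-7,-3,-30,0,0,-1,0],[-7,-2,-40,0,0,-1,0],[0,0,-25,0,0,0,0],[0,0,-12,0,0,0,0],[0,0,0,0,0,0,0]]}}

```text
t: 29.5
tool_pos: [504.8, 91.5, 109.9]
tool_rot: [-0.507, 0.547, 0.492, -0.451]
force: [0.7, 0.7, 0.9]
grip_width: -0.0
```

Emit:
{"method": "arm_command", "body": {"steps": [[0,6,-2,0,0,0,0],[0,4,-5,0,0,0,0],[3,0,-2,0,0,0,0],[3,0,0,0,0,0,0]]}}

```text
t: 30.0
tool_pos: [512.7, 102.5, 102.8]
tool_rot: [-0.506, 0.547, 0.493, -0.449]
force: [0.0, -0.5, 0.2]
grip_width: -0.4
```

```bash
python3 - <<'E'
from h import *
p,d,M,K,s=wcam()
cv2.imwrite("pics/w14.png",p[:,:,::-1]);print(s["tool_pos"],s["force"],Ro.from_quat(s["tool_rot"][[1,2,3,0]]).as_matrix().round(3).tolist())
E
```

```text
[512.65602137 102.54030853 102.75342751] [ 0.02355394 -0.51259492  0.22574628] [[0.111, 0.085, -0.99], [0.994, -0.002, 0.111], [0.007, -0.996, -0.084]]
```

View pics/w14.png

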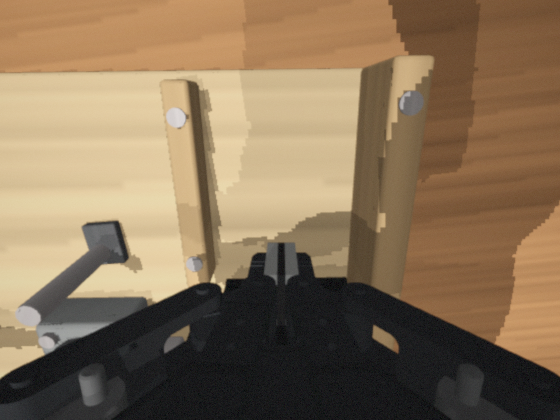

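Emit:
{"method": "arm_command", "body": {"steps": [[4,-0.4,0,0,0,0,0],[4,-0.4,0,0,0,0,0],[2,-0.2,0,0,0,0,0]]}}

```text
t: 30.42
tool_pos: [524.1, 101.3, 103.1]
tool_rot: [-0.506, 0.547, 0.493, -0.449]
force: [-0.9, -0.4, 0.1]
grip_width: -0.1
```

Emit:
{"method": "arm_command", "body": {"steps": [[2,-0.2,0,0,0,0,0]]}}

```text
t: 30.55
tool_pos: [525.8, 101.0, 103.0]
tool_rot: [-0.506, 0.547, 0.493, -0.449]
force: [-2.2, 0.9, 1.1]
grip_width: -0.1
```

Emit:
{"method": "arm_command", "body": {"steps": [[2,-0.2,0,0,0,0,0]]}}

```text
t: 30.68
tool_pos: [527.4, 100.8, 102.9]
tool_rot: [-0.506, 0.547, 0.493, -0.449]
force: [-6.9, 0.2, 4.2]
grip_width: -0.1
```

Emit:
{"method": "arm_command", "body": {"steps": [[2,-0.2,0,0,0,0,0]]}}

```text
t: 30.8
tool_pos: [527.7, 100.8, 102.5]
tool_rot: [-0.507, 0.546, 0.492, -0.451]
force: [-10.0, 1.4, 6.6]
grip_width: -0.1
```

Emit:
{"method": "arm_command", "body": {"steps": [[2.6,-0.2,0.3,0,0,0,0],[2.6,-0.2,0.3,0,0,0,0]]}}

```text
t: 31.05
tool_pos: [528.3, 100.8, 102.0]
tool_rot: [-0.509, 0.543, 0.49, -0.454]
force: [-8.4, 1.5, 6.3]
grip_width: -0.1
```

Emit:
{"method": "arm_command", "body": {"steps": [[-1,0.1,0,0,0,0,0],[-3,0.3,0,0,0,0,0],[-6,0.6,0,0,0,0,0],[-8,0,15,0,0,0,0],[0,0,40,0,0,0,0],[0,0,45,0,0,0,0],[0,0,30,0,0,0,0]]}}

```text
t: 31.92
tool_pos: [507.1, 101.0, 236.5]
tool_rot: [-0.509, 0.543, 0.489, -0.454]
force: [-0.1, 0.1, 0.5]
grip_width: -0.3
```

Emit:
{"method": "arm_command", "body": {"steps": [[40,-3,0,0,1.5,0,0],[40,-3,0,0,1.5,0,0],[40,-3,0,0,1,0,0],[40,-3,0,0,0,0,0],[10,-3,0,0,0,0,0],[0,0,0,0,0,0,0]]}}

```text
t: 32.67
tool_pos: [679.4, 86.2, 246.8]
tool_rot: [-0.525, 0.527, 0.474, -0.471]
force: [0.1, 0.3, 0.4]
grip_width: 0.2
```

```bash
python3 - <<'E'
from h import *
p,d,M,K,s=wcam()
np.savez("pics/w15.npz",p=p,d=d,M=M,K=K)
cv2.imwrite("pics/w15.png",p[:,:,::-1]);print(s["tool_pos"],M[:3,3])
th=-.0985;cc,s=np.cos(th),np.sin(th);R=np.array([[cc,-s],[s,cc]]);t=(578.5,96.5)
v,u=np.mgrid[0:420,0:560];C=np.stack([(u-K[0,2])/K[0,0]*d,(v-K[1,2])/K[1,1]*d,d,np.ones_like(d)],-1)@M.T
x=C[:,:,:3].copy();x[...,:2]=(x[...,:2]-np.array(t))@R
x[d==0]=1e3
for y in (-25,-10,5,20,28):
    m=(abs(x[...,1]-y)<1)&(x[...,0]>28)&(x[...,0]<39); q=x[m]; q=q[np.argsort(q[:,0])]; print(y,[(round(float(a),1),round(float(b))) for a,_,b in q[::3]])
E
```

```text
[679.40846908  86.23563837 246.77263291] [614.68920559  92.97629376 314.65731232]
-25 [(28.5, 13), (29.4, 15), (32.3, 80), (33.0, 80), (34.4, 80), (35.1, 80), (35.8, 54), (36.6, 55), (37.4, 55), (38.2, 55), (39.0, 56)]
-10 [(28.7, 14), (29.6, 15), (31.8, 81), (33.1, 79), (33.9, 80), (34.6, 80), (35.3, 79), (36.0, 54), (36.8, 55), (38.3, 55)]
5 [(28.8, 13), (29.7, 14), (31.9, 81), (32.6, 80), (33.3, 80), (34.0, 80), (34.7, 81), (36.1, 55), (36.9, 55), (38.5, 56)]
20 [(28.1, 14), (29.0, 14), (31.3, 79), (32.1, 80), (33.4, 79), (34.2, 81), (34.9, 80), (35.5, 53), (36.3, 56), (37.1, 55), (37.9, 55), (38.6, 56)]
28 [(28.1, 13), (29.1, 14), (32.1, 80), (32.9, 81), (34.3, 80), (35.0, 79), (36.4, 55), (37.2, 54), (37.9, 55)]
```

View pics/w15.png

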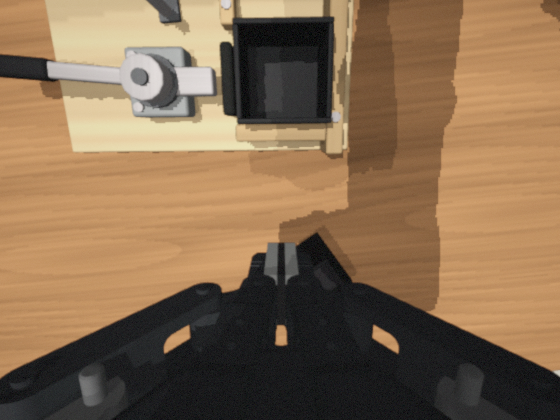

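Emit:
{"method": "arm_command", "body": {"steps": [[-14,-40,0,0,0,-1,0],[-20,-45,0,0,0,-1,0],[-20,-45,-10,0,0,-2,0],[-20,-45,-10,0,0,-2,0],[-15,-20,-10,0,0,0,0],[0,0,0,0,0,0,0]]}}

```text
t: 33.48
tool_pos: [578.9, -108.6, 219.0]
tool_rot: [0.55, -0.55, -0.447, 0.442]
force: [0.1, 0.7, -0.0]
grip_width: -0.1
```

```bash
python3 arc.py 5
```

```text
pos [ 578.9 -108.6  219. ] F [ 0.1  0.7 -0. ] phi -0.9 rad 99.2 toolyaw err -7.3 Fn -0.0 tilt [ 0.005  0.005 -1.   ]
n [-0.997  0.083]
5.0 [-11.4  -6.3]
```

Emit:
{"method": "arm_command", "body": {"steps": [[4,-4,-35,0,0,0,0],[0,-3,-38,0,0,0,0],[0,-3,-20,0,0,0,0],[0,0,-6,0,0,0,0],[0,0,0,0,0,0,0]]}}

```text
t: 34.1
tool_pos: [585.2, -110.1, 121.9]
tool_rot: [-0.548, 0.548, 0.452, -0.441]
force: [0.1, 0.4, 0.7]
grip_width: 0.1
```

```bash
python3 arc.py 5; python3 - <<'E'
from h import *
p,d,M,K,s=wcam()
cv2.imwrite("pics/w16.png",p[:,:,::-1])
E
```

```text
pos [ 585.2 -110.1  121.9] F [0.1 0.4 0.7] phi -4.5 rad 101.6 toolyaw err -10.5 Fn -0.1 tilt [ 0.012  0.009 -1.   ]
n [-1.     0.019]
5.0 [-17.7  -4.8]
```

View pics/w16.png

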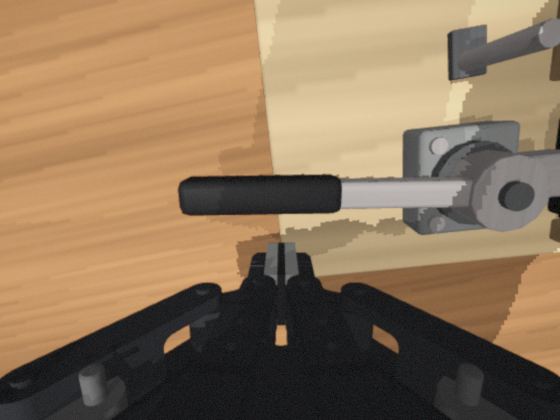

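Emit:
{"method": "arm_command", "body": {"steps": [[-5,-3,-3,0,0,0,0],[-5,-2,-3,0,0,0,0],[-4,0,-1,0,0,0,0],[-3,0,-1,0,0,0,0],[-3,0,0,0,0,0,0]]}}

```text
t: 34.78
tool_pos: [566.1, -115.4, 116.2]
tool_rot: [-0.546, 0.55, 0.454, -0.44]
force: [8.2, 0.0, -4.5]
grip_width: -0.1
```

```bash
python3 arc.py 5 10 15 20 30
```

```text
pos [ 566.1 -115.4  116.2] F [ 8.2  0.  -4.5] phi 5.7 rad 105.5 toolyaw err -0.2 Fn -8.1 tilt [ 0.018  0.009 -1.   ]
n [-0.98   0.197]
5.0 [1.4 0.5]
10.0 [-7.9  0.9]
15.0 [-17.1   2.2]
20.0 [-26.2   4.3]
30.0 [-43.6  10.8]
```

Emit:
{"method": "arm_command", "body": {"steps": [[-5,0.3,-0.3,0,0.3,-1.5,0],[-5,0.4,-0.3,0,0.3,-1.5,0],[-5,0.6,-0.3,0,0.3,-1.5,0],[-5,0.8,-0.3,0,0.3,-1.6,0],[-5,1,-0.4,0,0.3,-1.7,0],[-5,1.2,-0.4,0,0.3,-1.7,0],[-5,1.4,-0.4,0,0.3,-1.7,0],[-4.9,1.6,-0.4,0,0.3,-1.7,0],[-4.9,1.8,-0.4,0,0.3,-1.7,0],[-4.8,2,-0.4,0,0.3,-1.7,0],[-4.8,2.2,-0.4,0,0.3,-1.7,0]]}}

```text
t: 36.15
tool_pos: [533.1, -108.4, 117.6]
tool_rot: [-0.608, 0.618, 0.353, -0.351]
force: [6.3, -4.3, -5.3]
grip_width: 0.3
```

```bash
python3 arc.py 30 40 50 60
```

```text
pos [ 533.1 -108.4  117.6] F [ 6.3 -4.3 -5.3] phi 24.0 rad 104.5 toolyaw err -0.6 Fn -7.6 tilt [ 0.01  -0.011 -1.   ]
n [-0.869  0.494]
30.0 [-10.6   3.8]
40.0 [-26.7  13.2]
50.0 [-40.8  25.3]
60.0 [-52.7  39.6]
```

Emit:
{"method": "arm_command", "body": {"steps": [[-4.7,1.9,-0.6,0.1,0.2,-1.6,0],[-4.6,2.1,-0.6,0.1,0.2,-1.6,0],[-4.5,2.3,-0.6,0.1,0.2,-1.6,0],[-4.4,2.5,-0.6,0.1,0.2,-1.6,0],[-4.3,2.7,-0.6,0.1,0.2,-1.6,0],[-4.2,2.9,-0.6,0.1,0.2,-1.6,0],[-4,3.1,-0.6,0.2,0.2,-1.7,0],[-3.8,3.3,-0.6,0.2,0.2,-1.7,0],[-3.7,3.4,-0.6,0.2,0.2,-1.7,0],[-3.6,3.5,-0.6,0.2,0.2,-1.7,0]]}}

```text
t: 37.4
tool_pos: [507.4, -95.8, 117.5]
tool_rot: [-0.653, 0.666, 0.257, -0.253]
force: [2.8, -7.5, -1.6]
grip_width: -0.3
```

```bash
python3 arc.py 45 50 60 70 80
```

```text
pos [507.4 -95.8 117.5] F [ 2.8 -7.5 -1.6] phi 39.4 rad 105.0 toolyaw err -2.6 Fn -7.2 tilt [ 0.012 -0.015 -1.   ]
n [-0.707  0.708]
45.0 [-8.3  6.3]
50.0 [-15.1  12.7]
60.0 [-27.  27.]
70.0 [-36.2  43.2]
80.0 [-42.4  60.7]
```

Emit:
{"method": "arm_command", "body": {"steps": [[-3.7,3.3,-0.4,0.2,0.2,-1.4,0],[-3.7,3.4,-0.4,0.2,0.2,-1.4,0],[-3.6,3.5,-0.4,0.2,0.2,-1.5,0],[-3.5,3.6,-0.4,0.2,0.2,-1.6,0],[-3.4,3.8,-0.4,0.2,0.2,-1.6,0],[-3.2,3.9,-0.4,0.2,0.2,-1.6,0],[-3.1,4,-0.4,0.2,0.2,-1.6,0],[-3,4.1,-0.4,0.2,0.2,-1.6,0],[-2.9,4.2,-0.4,0.2,0.1,-1.6,0],[-2.8,4.3,-0.4,0.2,0.1,-1.6,0],[-2.6,4.4,-0.4,0.2,0.1,-1.6,0]]}}

```text
t: 38.78
tool_pos: [482.8, -72.8, 117.4]
tool_rot: [-0.689, 0.695, 0.148, -0.143]
force: [1.3, -8.4, -1.5]
grip_width: 0.2
```

```bash
python3 arc.py 60 65 70 75 80 85
```

```text
pos [482.8 -72.8 117.4] F [ 1.3 -8.4 -1.5] phi 57.5 rad 105.4 toolyaw err -3.1 Fn -8.1 tilt [ 0.008 -0.008 -1.   ]
n [-0.452  0.892]
60.0 [-2.4  4. ]
65.0 [-7.3 11.9]
70.0 [-11.6  20.2]
75.0 [-15.1  28.8]
80.0 [-17.8  37.7]
85.0 [-19.8  46.8]
```

Emit:
{"method": "arm_command", "body": {"steps": [[-2.7,4.3,-0.4,0.2,0.1,-1.4,0],[-2.6,4.4,-0.4,0.2,0.1,-1.4,0],[-2.4,4.5,-0.4,0.2,0.1,-1.5,0],[-2.2,4.6,-0.3,0.2,0.1,-1.6,0],[-2,4.6,-0.3,0.2,0.1,-1.6,0],[-1.9,4.6,-0.3,0.2,0.1,-1.6,0],[-1.8,4.6,-0.3,0.2,0.1,-1.6,0],[-1.6,4.6,-0.3,0.2,0.1,-1.6,0],[-1.4,4.6,-0.3,0.2,0.1,-1.6,0],[-1.2,4.6,-0.3,0.2,0.1,-1.6,0]]}}

```text
t: 40.02
tool_pos: [467.7, -47.1, 117.3]
tool_rot: [-0.705, 0.707, 0.045, -0.038]
force: [-0.0, -8.6, 0.0]
grip_width: -0.1
```

```bash
python3 arc.py 75 80 85
```

```text
pos [467.7 -47.1 117.3] F [-0.  -8.6  0. ] phi 73.3 rad 106.1 toolyaw err -4.3 Fn -8.4 tilt [ 0.01  -0.003 -1.   ]
n [-0.191  0.982]
75.0 [-0.   3.1]
80.0 [-2.8 12. ]
85.0 [-4.7 21.1]
```

Emit:
{"method": "arm_command", "body": {"steps": [[-0.8,4.2,-0.2,0.2,0.1,-0.8,0],[-0.7,4.2,-0.2,0.2,0.1,-0.8,0],[-0.6,4.2,-0.2,0.2,0.1,-0.9,0],[-0.5,4.2,-0.2,0.2,0.1,-1,0],[-0.5,4.2,-0.2,0.2,0.1,-1,0],[-0.4,4.2,-0.2,0.2,0.1,-1,0],[-0.4,4,-0.2,0.2,0.1,-1,0],[-0.3,3.8,-0.2,0.2,0.1,-1,0]]}}

```text
t: 41.02
tool_pos: [463.0, -30.3, 117.2]
tool_rot: [0.708, -0.706, 0.011, -0.013]
force: [-0.8, -8.5, 0.1]
grip_width: 0.1
```

Emit:
{"method": "arm_command", "body": {"steps": [[-0.2,3.6,-0.2,0.1,0.1,-0.8,0],[-0.2,3.5,-0.2,0.1,0.1,-0.8,0]]}}

```text
t: 41.28
tool_pos: [462.5, -27.3, 117.2]
tool_rot: [0.707, -0.706, 0.023, -0.025]
force: [-1.6, -8.4, 0.0]
grip_width: 0.2
```

Emit:
{"method": "arm_command", "body": {"steps": [[-0.2,3.5,-0.2,0.1,0.1,-0.6,0],[-0.2,3.5,-0.2,0.1,0.1,-0.6,0]]}}

```text
t: 41.52
tool_pos: [462.1, -24.3, 117.2]
tool_rot: [-0.706, 0.707, -0.033, 0.033]
force: [-0.7, -8.4, -0.7]
grip_width: 0.0
```

Emit:
{"method": "arm_command", "body": {"steps": [[0,3.5,-0.1,0.1,0.1,-0.3,0],[0,3.5,-0.1,0.1,0.1,-0.3,0]]}}

```text
t: 41.78
tool_pos: [461.9, -22.4, 117.4]
tool_rot: [-0.704, 0.708, -0.039, 0.038]
force: [-0.4, -15.1, -2.3]
grip_width: -0.5
```

Emit:
{"method": "arm_command", "body": {"steps": [[0,3.5,-0.1,0,0,0,0]]}}

```text
t: 41.9
tool_pos: [461.8, -22.2, 117.4]
tool_rot: [-0.703, 0.709, -0.04, 0.04]
force: [-0.5, -14.1, -2.5]
grip_width: -0.0
```

Emit:
{"method": "arm_command", "body": {"steps": [[0,4,-0.1,0,0,0,0],[0,4,-0.1,0,0,0,0]]}}

```text
t: 42.15
tool_pos: [461.5, -21.5, 117.6]
tool_rot: [-0.699, 0.713, -0.041, 0.044]
force: [-0.5, -16.6, -2.4]
grip_width: -0.3
```

Emit:
{"method": "arm_command", "body": {"steps": [[0,4.7,-0.1,0,0,0,0],[0,4.7,-0.1,0,0,0,0]]}}

```text
t: 42.4
tool_pos: [461.3, -20.7, 117.7]
tool_rot: [-0.695, 0.717, -0.042, 0.048]
force: [0.0, -18.7, -5.8]
grip_width: -0.2
```

Emit:
{"method": "arm_command", "body": {"steps": [[0,4.9,-0.1,0,0,0,0],[0,4.9,-0.1,0,0,0,0],[0,4.9,-0.1,0,0,0,0]]}}

```text
t: 42.78
tool_pos: [460.9, -19.6, 118.0]
tool_rot: [-0.688, 0.723, -0.045, 0.055]
force: [0.1, -19.8, -6.2]
grip_width: -0.0
```

Emit:
{"method": "arm_command", "body": {"steps": [[0,4.9,-0.1,0,0,0,0],[0,4.9,-0.1,0,0,0,0]]}}

```text
t: 43.02
tool_pos: [460.6, -18.9, 118.1]
tool_rot: [-0.683, 0.727, -0.046, 0.059]
force: [1.0, -19.9, -6.6]
grip_width: -0.2
```

Emit:
{"method": "arm_command", "body": {"steps": [[0,-3,0,0,0,0,0],[0,-8,0,0,0,0,0],[0,-10,5,0,0,0,0],[0,-5,30,-1,0,0,0],[0,-5,45,-2,0,0,0],[0,0,50,0,0,0,0],[0,0,0,0,0,0,0]]}}

```text
t: 43.9
tool_pos: [459.8, -54.2, 253.1]
tool_rot: [-0.663, 0.745, -0.046, 0.061]
force: [0.2, 1.3, -0.3]
grip_width: -0.0
```

Emit:
{"method": "arm_command", "body": {"steps": [[38,18,0,0,0,0,0],[38,18,0,0,0,0,0],[38,18,0,0,0,0,0],[34,18,-10,0,0,0,0],[0,0,-20,0,0,0,0],[0,0,0,0,0,0,0]]}}

```text
t: 44.65
tool_pos: [609.3, 18.9, 218.5]
tool_rot: [-0.665, 0.743, -0.048, 0.059]
force: [-0.3, 0.3, -0.1]
grip_width: -0.0
```

```bash
python3 - <<'E'
from h import *
p,d,M,K,s=wcam()
cv2.imwrite("pics/w17.png",p[:,:,::-1]);print(s["tool_pos"],M[:3,3])
th=-.0985;cc,s=np.cos(th),np.sin(th);R=np.array([[cc,-s],[s,cc]]);t=(578.5,96.5)
v,u=np.mgrid[0:420,0:560];C=np.stack([(u-K[0,2])/K[0,0]*d,(v-K[1,2])/K[1,1]*d,d,np.ones_like(d)],-1)@M.T
x=C[:,:,:3].copy();x[...,:2]=(x[...,:2]-np.array(t))@R
x[d==0]=1e3
for y in (-25,-10,5,20,28):
    m=(abs(x[...,1]-y)<1)&(x[...,0]>30)&(x[...,0]<39); q=x[m]; q=q[np.argsort(q[:,0])]; print(y,[(round(float(a),1),round(float(b))) for a,_,b in q[::3]])
p,_=arm.grab_frame("scene");cv2.imwrite("pics/s17.png",p[:,:,::-1])
E
```

```text
[609.34721988  18.90003491 218.5203868 ] [619.29654451  90.41678386 279.31983408]
-25 [(31.9, 80), (32.5, 80), (33.2, 81), (33.8, 80), (33.9, 80), (34.5, 79), (35.1, 80), (35.3, 55), (35.4, 59), (36.0, 55), (36.7, 54), (37.4, 55), (38.1, 54), (38.9, 55)]
-10 [(31.8, 79), (32.4, 79), (33.0, 80), (33.1, 79), (33.7, 80), (34.3, 80), (34.8, 79), (35.0, 80), (35.4, 74), (35.6, 55), (36.4, 56), (37.0, 55), (37.7, 55), (38.4, 55)]
5 [(31.7, 80), (31.9, 80), (32.5, 80), (33.0, 80), (33.6, 81), (33.7, 81), (34.2, 80), (34.8, 80), (35.3, 56), (35.3, 77), (35.9, 55), (36.1, 55), (36.7, 57), (37.4, 56), (38.1, 55), (38.7, 54)]
20 [(31.8, 80), (31.9, 82), (32.5, 81), (33.0, 80), (33.5, 80), (33.7, 81), (34.2, 79), (34.7, 80), (35.3, 80), (35.3, 61), (35.6, 52), (36.3, 55), (36.5, 56), (37.1, 55), (37.7, 55), (38.3, 55), (38.4, 55)]
28 [(31.4, 80), (32.0, 79), (32.6, 81), (33.1, 80), (33.2, 80), (33.7, 79), (34.3, 81), (34.4, 82), (34.8, 80), (35.3, 77), (35.4, 65), (35.6, 55), (36.4, 55), (37.0, 55), (37.6, 56), (38.2, 55), (38.3, 55), (39.0, 56)]
```

View pics/w17.png

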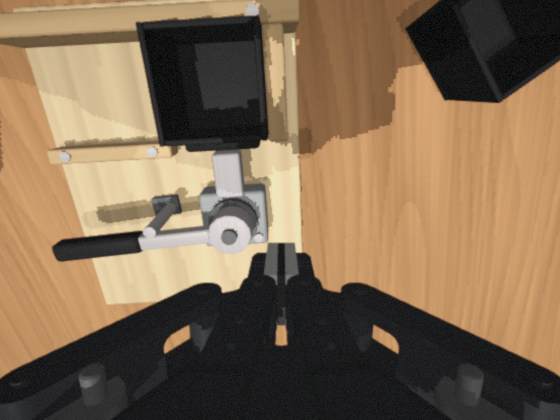

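View pics/s17.png

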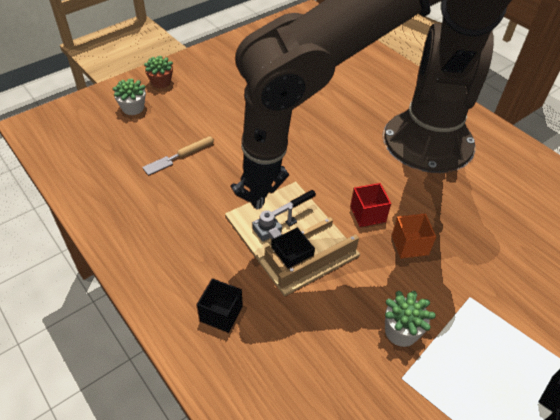

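Emit:
{"method": "arm_command", "body": {"steps": [[0,0,40,0,0,0,0],[0,0,30,0,0,0,0],[0,0,0,0,0,0,0]]}}

```text
t: 45.12
tool_pos: [608.2, 16.6, 294.3]
tool_rot: [-0.666, 0.742, -0.048, 0.061]
force: [-0.1, -0.6, -0.6]
grip_width: 0.1
```

```bash
python3 -c "
from bench import arm
s=arm.get_state();print(s['t'],s['tool_pos'],s['force']);print(arm.hand_in())"
```

```text
45.125 [608.20553379  16.58182007 294.26884706] [-0.08215199 -0.60726475 -0.58136093]
the job is handed in; nothing more can be done
None
```

The pot is home against the back stop, the lever is on its post, and the job was handed in at 45 s. It took two goes: the first time I closed the lever with the pot about 2.8 mm short of the stop.

- **First go:** I pushed the pot from inside and closed the lever to its post, pressing with about 19 N. A close wrist-camera check then showed the gap. The likely cause is that I pushed too high and tipped the pot slightly.
- **Second go:** I opened the lever again and pushed the pot low from behind until it stopped, with 10 N across at most. The camera then showed no gap, so I swung the lever back to the post at about 87°. I pressed it there with 15–20 N for over a second, then let go.

**Last checks:**
- The pot's front face and the stop's edge both measured about 35 mm, with no gap along the face.
- The pot was against the fence and the lever was still on its post.
- The spare pot, plant, trowel and coloured pots looked untouched, and the robot was touching nothing.
- The highest force I read was about 20 N across (21 N in total), though I only read it at the end of each move.

**Where it disagreed:** the first closing came before the pot was fully home, so the order asked for holds only for the second closing. The scene and top cameras gave pot positions several millimetres apart. I trusted the close wrist view instead.

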